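# Load the chain tins on the roller flap of the link press bench

## Task

Feed both steel chain tins to the link press on the sloping roller flap: first the long tin, then the short one behind it. Hold each tin square to the rollers, slip it in from the front so that at least three quarters of its length is under the overhanging red board at the top of the flap, feel it down gently until it bears on the rollers, and only then let go, so that it rolls down by itself: the long tin to the stop at the low end, then the short tin up against the long one. Leave the other things on the table where they are.

Things in the scene. Friction and masses are not known exactly. Their poses are not given: they have to be found in the camera images.
- bench: Fixed red plywood bench with a sloping drop flap on its robot side. Origin: on the table below the flap's hinge line, mid-lane. x: level, up the lane away from the robot; z up. Behind the hinge, a deck with its top at z = 120 mm (x = 20 to 170 mm, 340 mm wide). A tin set down needs its centre at x above -90 mm (20 mm behind the board's edge). A freed tin rolls off at once, up to 0.6 m/s.
- hinge (a point): Point mid-lane on the flap's hinge axis (along the bench's y), 140 mm above the table. From here the flap slopes down towards the robot by 4 to 14 degrees, set by hand and NOT reported: feel for it. The hinge is stiff and keeps its angle. The plane of the roller tops passes through this axis. Do not press a tin on it with over 22 N.
- stop_end (a point): Where the stop's face would be if the flap were level: 340 mm from the hinge axis, bench x = -340 mm, z = 140 mm; the real stop lies 340 mm down the slope, 30 mm high above the roller tops. Lane: 14 free steel rollers (18 mm diameter, 24.5 mm apart, first 13 mm from the hinge); side rails 72 mm apart inside, 10 mm above the roller tops. Flap 150 mm wide.
- board_edge (a point): Mid-point of the lower front edge of the level overhanging board: bench x = -110 mm, underside at z = 270 mm, 12 mm thick, reaching back to x = 30 mm, 272 mm wide, on two 12 mm cheeks at y = +-130 mm (x = -60 to 30 mm). No room below it for a gripper pointing straight down: lean the tool 38 to 48 degrees, fingers pointing up the lane.
- long_tin: Loose plain steel tin with lid, 120 mm long (x) x 60 mm wide (y) x 60 mm high, about 0.36 kg. Origin: centre of its underside; z up. Either end may lead.
- short_tin: Loose plain steel tin with lid, 90 mm long (x) x 60 mm wide (y) x 60 mm high, about 0.28 kg. Origin: centre of its underside; z up. Either end may lead.
- hammer: Bystander: brass-headed hammer, 240 mm long, lying on the table; leave alone.
- brake_shoe: Bystander: curved drum brake shoe, 110 mm across, 26 mm high; leave alone.
- bushing: Bystander: white nylon bushing, 44 mm diameter, 60 mm tall, standing; leave alone.
- pin_extractor: Bystander: steel pin extractor with a cross bar, about 175 mm long, 22 mm high; leave alone.
- wrench: Bystander: wrench, 180 mm long, lying; leave alone.
- oil_bottle: Bystander: grey oil bottle, 60 mm diameter, 160 mm tall, standing; leave alone.

How it is judged:
On the way, in this order (a step that is already met when the one before it is completed fails the run):
1. the held long tin bears on the rollers at the top of the flap, its centre at least 20 mm behind the front edge of the board (x of long_tin in the frame of bench above -0.09 m and y of long_tin in the frame of bench between -0.02 and 0.02 m and z of long_tin in the frame of bench between 0.1 and 0.155 m and contact force between the fingers and long_tin above 1 N and contact force between long_tin and bench above 0.5 N), for 0.06 s.
2. the long tin, let go, rolls down the lane by itself (x of long_tin in the frame of bench between -0.23 and -0.1 m and linear speed of long_tin above 0.02 m/s and contact force between the fingers and long_tin below 0.05 N and contact force between long_tin and bench above 0.2 N), for 0.04 s.
3. the long tin has come to rest against the stop (x of long_tin in the frame of bench below -0.262 m and linear speed of long_tin below 0.02 m/s), for 0.2 s.
4. the held short tin bears on the rollers at the top of the flap, its centre at least 20 mm behind the front edge of the board (x of short_tin in the frame of bench above -0.09 m and y of short_tin in the frame of bench between -0.02 and 0.02 m and z of short_tin in the frame of bench between 0.1 and 0.155 m and contact force between the fingers and short_tin above 1 N and contact force between short_tin and bench above 0.5 N), for 0.06 s.
5. the short tin, let go, rolls down the lane by itself (x of short_tin in the frame of bench between -0.155 and -0.09 m and linear speed of short_tin above 0.02 m/s and contact force between the fingers and short_tin below 0.05 N and contact force between short_tin and bench above 0.2 N), for 0.04 s.
At the end, for the whole second after the job is handed in: Both tins rest upright in the roller lane, in line with it: the long tin against the stop (within about 10 mm), the short tin behind it against the long one (gap under 10 mm), both at rest and released (all of step 3 and y of long_tin in the frame of bench between -0.015 and 0.015 m and x of short_tin in the frame of bench between -0.2 and -0.1 m and y of short_tin in the frame of bench between -0.015 and 0.015 m and distance between long_tin and short_tin below 0.115 m and angle between each of long_tin, short_tin's own z axis and vertical below 0.35 rad and angle between the x axis of each of long_tin, short_tin and the x axis of bench, either way round below 0.4 rad and z of long_tin in the frame of bench above 0.04 m and z of short_tin in the frame of bench above 0.06 m and linear speed of short_tin below 0.02 m/s); the robot touches nothing.
It fails at once if a held tin was pressed on the bench or flap with more than 22 N ((contact force between the fingers and long_tin above 1 N and contact force between long_tin and bench above 22 N) or (contact force between the fingers and short_tin above 1 N and contact force between short_tin and bench above 22 N)).
It fails at once if a bystander was moved by more than 30 mm (distance of any of hammer, brake_shoe, bushing, pin_extractor, wrench, oil_bottle from where it was at the start of the episode above 0.03 m).
It also fails if it takes over 72 s, if anything falls off the work surface, if the arm or the gripper's body presses on something with over 40 N, if the wrist force passes 120 N, or if a joint passes its speed limit or range.

## Robot

A 7-joint arm with a two-finger parallel gripper is mounted at the origin on the work surface. World frame = base frame: x ahead of the robot, y to its left, z up, the work surface at z = 0. Lengths are in m, angles in rad, forces in N, time in s.
With the tool pointing down it reaches from about 0.4 to 0.85 m from the base axis. Payload 4.5 kg.
Tool frame: the origin (TCP) lies midway between the tips of the shut fingers; the grasp point (between the pads) lies 19 mm behind it; z points along the fingers, y is the line along which they close (so a half turn about z gives the same grasp; the last joint's range is limited). The gripper opens to 88 mm and grips with 3 to 60 N. Pads are 18 mm wide; open, the fingers measure 123 mm over their backs; the gripper's body (75 mm by 187 mm) begins 45 mm behind the grasp point.
Start: joints at [1.296, 0.689, -0.195, 1.565, 0.157, 0.902, -0.215], TCP at [0.19, -0.595, 0.239] pointing down, gripper open.
Joint ranges: [-3.01, 3.01], [-0.46, 2.08], [-1.47, 1.51], [0.13, 2.56], [-1, 4.14], [0.04, 2.09], [-2.66, 2.66]. Speed limits (rad/s): [2.57, 2.57, 3.14, 3.14, 3.14, 3.14, 3.14].

## Interface

Orientations are given as a unit quaternion [x, y, z, w].
In Python, from plant import r, eyes, finish_job gives the robot as it stands. The module is installed in compiled form; this text tells all that it offers.
- The arm moves only by the tool move_arm, never from a script. Its argument "motion" is a list of rows, each a list of 7 numbers: the shift along the tool's x, y, z in mm, then the turn, a rotation vector about the tool's x, y, z in degrees, then the closure, from 0 (fully open) to 1 (shut). A call has 1 to 5 rows; each row is the pose to reach, as a shift and turn from the pose commanded when the call began, along the tool's axes at that moment; what a row does not reach only later rows make up. A row lasts 1/8 s, in which the tool goes at most 62.5 mm and 10.7 degrees, less where a joint would pass 70% of its speed; a pose out of reach is approached as far as the arm can. A call with a gripper value outside its range is refused whole. The fingers move at their own pace and stop on an object; "newtons" is the grip in N (left out, the last holds). Time passes only in rows, so rows that repeat a pose let the fingers close. It gives the time, the measured TCP pose, the force, the opening and the grip force at its end, in the units of the state.
- r.get_state(): the state, without advancing time (a new reading comes with each control period).
- eyes.snapshot(name): name is "scene" or "side" or "wrist"; returns a dict with "frame" (384x512x3 uint8, red, green, blue), "z_map" (384x512 float32, m along the optical axis (not along the pixel's ray), 0 where there is no reading), "intrinsics" (3x3 intrinsics, pixels), "world_to_cam" (4x4, takes a point from world to camera coordinates). Camera axes: x right, y down, z forward; pixel columns grow to the right and rows downward; lengths in m; the calibration is good to about 2 mm. A picture is of the moment at which its call begins.
- finish_job(): hands the job in; it is judged then, once.
The state is a dict: "clock": time; "q": joint angles; "qd": joint speeds; "joint_torque": joint torques, N m; "tool_pos": TCP position; "eef_rot": TCP orientation; "contact_force": force on the tool from outside, world axes, zero at the start; "moment": the same for the moment, N m; "opening": opening from 0.0 (shut) to 1.0 (fully open); "finger_force": force on a finger pad.
Only numpy, scipy, OpenCV 4.12 (cv2) and the standard library are available. Lean on these libraries where they do the work, as an engineer would, in place of code of your own. Each camera call takes 0.05 s, during which the arm holds its last target. There are 200 camera calls.

## Working session

There is one attempt and no reset: what is moved stays moved. The work goes in short steps, Python scripts to look and compute and a tool call to move; the robot and the scene stay as the last step left them, time stands still between calls to the robot, and variables do not carry over. Pictures are saved under pics/ and viewed, at most 10 in all, crops included, and the job is handed in when it is done.

Besides the shell and the picture viewer there is one more tool, called after "Call:" as name(argument=value, ...), one argument or row to a line, values as JSON. move_arm: Moves the arm, as the interface text tells. Its arguments: {"type":"object","properties":{"motion":{"type":"array","items":{"type":"array","items":{"type":"number"}}},"newtons":{"type":"number"}},"required":["motion"]}

```bash
mkdir -p pics; cat > h.py <<'E'
import numpy as np, cv2
from scipy.spatial.transform import Rotation as R
from plant import r, eyes
def snap(n):
    s=eyes.snapshot(n); return s
def pts(s):
    z=s["z_map"]; K=s["intrinsics"]; v,u=np.mgrid[:z.shape[0],:z.shape[1]]
    P=np.stack([(u-K[0,2])/K[0,0]*z,(v-K[1,2])/K[1,1]*z,z,np.ones_like(z)],-1)
    W=(P@np.linalg.inv(s["world_to_cam"]).T)[...,:3]; W[z<=0]=np.nan
    return W
E
python3 - <<'E'
from h import *
for n in ("scene","side"):
    s=snap(n); np.savez(n+".npz",**s); cv2.imwrite(f"pics/{n}0.png",s["frame"][...,::-1])
    print(n,np.linalg.inv(s["world_to_cam"])[:3].round(2).tolist())
st=r.get_state(); print(st)
E
```

```text
scene [[-0.4, 0.74, -0.54, 1.13], [0.92, 0.33, -0.22, 0.27], [0.02, -0.58, -0.81, 1.09]]
side [[1.0, 0.0, 0.03, 0.48], [-0.02, -0.59, 0.8, -1.25], [0.02, -0.8, -0.59, 1.12]]
{'clock': 0.1, 'q': array([ 1.29579988,  0.68988406, -0.19453665,  1.56618827,  0.15728956,
        0.90250413, -0.21509213]), 'qd': array([ 0.00147994, -0.00222407, -0.00133926,  0.00018332,  0.00061011,
        0.00067137, -0.00112212]), 'joint_torque': array([-2.80521956e-03, -5.28495491e+01, -1.27186351e+00, -1.53836131e+01,
       -5.26585313e-02,  1.91390500e-03,  4.33351147e-05]), 'tool_pos': array([ 0.18975084, -0.59493025,  0.23801446]), 'eef_rot': array([ 9.88097470e-01,  1.53827028e-01, -1.70734123e-04, -7.78305452e-04]), 'contact_force': array([ 0.56700495,  0.07057088, -0.43696373]), 'moment': array([ 0.01524713, -0.01630579,  0.02066438]), 'finger_force': 0.0, 'opening': 1.0019412130732008}
```

View pics/scene0.png

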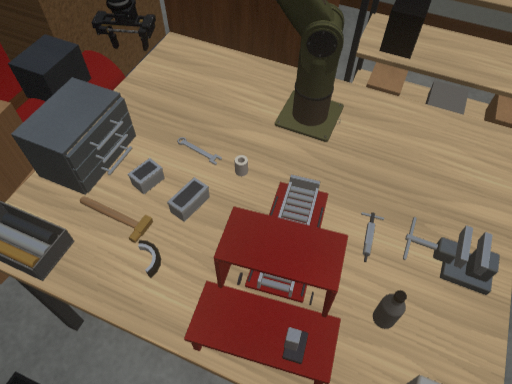

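View pics/side0.png

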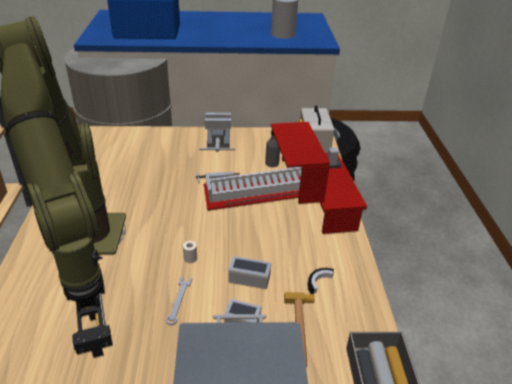

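The scene view shows the short tin at about (146,175) and the long tin at (189,198). The flap is at (298,205), the board at (282,247), and the bushing at (241,165). The side view shows the long tin at (250,272) and the short tin at (243,312), partly hidden by the cabinet. Next I'll measure them.

```bash
python3 - <<'E'
from h import *
def load(n): return dict(np.load(n+".npz"))
s=load("scene");W=pts(s)
f=s["frame"].astype(int)
for nm,(u0,u1,v0,v1) in dict(short=(122,170,152,198),long=(160,216,172,225)).items():
    w=W[v0:v1,u0:u1].reshape(-1,3)
    m=(w[:,2]>0.052)&(w[:,2]<0.075); p=w[m]
    rc=cv2.minAreaRect((p[:,:2]*1000).astype(np.float32))
    print(nm,m.sum(),"z",np.percentile(p[:,2],[5,50,95]).round(4),rc)
# board
w=W.reshape(-1,3); red=((f[...,0]>90)&(f[...,1]<40)).reshape(-1)
m=red&(abs(w[:,2]-0.282)<0.006); p=w[m]; rc=cv2.minAreaRect((p[:,:2]*1000).astype(np.float32)); print("board",m.sum(),rc,np.median(p[:,2]))
m=red&(abs(w[:,2]-0.12)<0.005); p=w[m]; rc2=cv2.minAreaRect((p[:,:2]*1000).astype(np.float32)); print("deck",m.sum(),rc2)
# direction: from robot outward along board's short axis
bp=cv2.boxPoints(rc)/1000; print(bp.round(4).tolist())
e=[bp[1]-bp[0],bp[2]-bp[1]]; sh=min(e,key=np.linalg.norm); x=sh/np.linalg.norm(sh)
c=np.array(rc[0])/1000; 
if x@c<0:x=-x
y=np.array([-x[1],x[0]]); o=c+0.04*x; print("bench origin",o,"yaw deg",np.degrees(np.arctan2(x[1],x[0])))
for n in("scene","side"):
    W=pts(load(n)).reshape(-1,3); d=W[:,:2]-o; bx=d@x; by=d@y
    print(n)
    for a in np.arange(-.36,-.05,.02):
        m=(abs(by)<.025)&(bx>a)&(bx<a+.02)&(W[:,2]<.2)
        if m.sum()>3: print(round(a+.01,3),m.sum(),np.percentile(W[m,2],[50,90,98]).round(4))
    for z0,z1 in((.03,.2),):
        m=(bx>-.3)&(bx<-.12)&(abs(by)<.1)&(W[:,2]>z0)&(W[:,2]<z1); print("flap y ext",np.percentile(by[m],[1,99]))
E
```

```text
short 495 z [0.055  0.0611 0.0646] ((498.93719482421875, -417.5376281738281), (147.8115234375, 93.47538757324219), 72.84984588623047)
long 712 z [0.0562 0.0612 0.0648] ((534.9531860351562, -209.1954803466797), (65.17723083496094, 124.23589324951172), 76.56609344482422)
board 6252 ((703.6734008789062, 149.82928466796875), (141.505859375, 267.2303466796875), 7.758587837219238) 0.28328083928099684
deck 8046 ((808.26025390625, 163.59275817871094), (207.88543701171875, 335.6089172363281), 7.50714111328125)
[[0.6154999732971191, 0.2727000117301941], [0.6516000032424927, 0.007899999618530273], [0.7918000221252441, 0.027000000700354576], [0.7556999921798706, 0.29179999232292175]]
bench origin [0.74330723 0.15522926] yaw deg 7.758582
scene
-0.35 137 [0.1374 0.1448 0.1471]
-0.33 153 [0.1137 0.1259 0.1367]
-0.31 77 [0.116  0.1184 0.12  ]
-0.29 77 [0.114  0.1194 0.1211]
-0.27 92 [0.1154 0.1202 0.1217]
-0.25 108 [0.1179 0.1215 0.1226]
-0.23 122 [0.1197 0.1239 0.125 ]
-0.21 17 [0.1243 0.1269 0.1269]
flap y ext [-0.0715672  0.0751196]
side
-0.35 107 [0.0834 0.1428 0.1449]
-0.33 82 [0.0034 0.1148 0.1261]
-0.31 81 [0.0031 0.1167 0.1188]
-0.29 80 [0.0021 0.1165 0.119 ]
-0.27 74 [0.0025 0.117  0.1199]
-0.25 83 [0.0022 0.1193 0.1229]
-0.23 88 [0.0046 0.1228 0.1244]
-0.21 88 [0.004  0.1233 0.1249]
-0.19 83 [0.0029 0.1245 0.1283]
-0.17 82 [0.0028 0.1264 0.1278]
-0.15 77 [0.0034 0.1275 0.1289]
-0.13 86 [0.0041 0.1297 0.1316]
-0.11 90 [0.0053 0.1314 0.1338]
-0.09 80 [0.0056 0.1332 0.1364]
-0.07 78 [0.0043 0.1341 0.138 ]
-0.05 76 [0.0032 0.1345 0.1367]
flap y ext [-0.0774087   0.04331527]
```

```bash
python3 - <<'E'
from h import *
def load(n): return dict(np.load(n+".npz"))
for n,boxes in dict(scene=dict(short=(128,168,158,195),long=(160,216,172,225)),side=dict(long=(220,280,250,295),short=(215,275,295,322))).items():
  W=pts(load(n))
  for nm,(u0,u1,v0,v1) in boxes.items():
    w=W[v0:v1,u0:u1]
    m=((w[...,2]>0.054)&(w[...,2]<0.068)).astype(np.uint8)
    k,l,st,_=cv2.connectedComponentsWithStats(m); i=1+np.argmax(st[1:,4]); p=w[l==i]
    rc=cv2.minAreaRect((p[:,:2]*1000).astype(np.float32)); print(n,nm,st[i],rc)
s=load("scene"); cv2.imwrite("pics/crop.png",cv2.resize(s["frame"][145:230,110:260,::-1],None,fx=5,fy=5,interpolation=cv2.INTER_CUBIC))
E
```

```text
scene short [  0   0  35  28 477] ((511.5325622558594, -378.35662841796875), (67.70252990722656, 92.87189483642578), 70.7037124633789)
scene long [  7   5  42  36 699] ((534.9531860351562, -209.1954803466797), (65.17723083496094, 124.23589324951172), 76.56609344482422)
side long [  8   7  44  22 618] ((537.9086303710938, -213.23800659179688), (67.30601501464844, 122.08804321289062), 76.89808654785156)
side short [  9   4  38  16 423] ((514.66845703125, -376.7303466796875), (57.7735481262207, 92.35098266601562), 73.82035064697266)
```

View pics/crop.png

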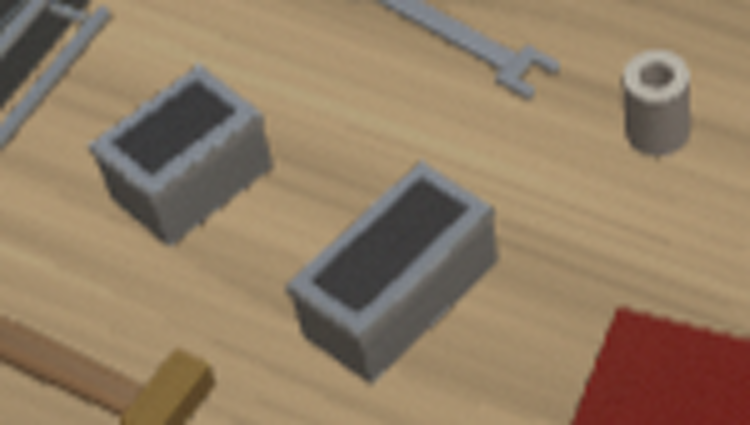

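The crop confirms both tins: short at crop (180,150), long at (390,270), with nothing between them. Now the pregrasp.

```bash
cat >> h.py <<'E'
O=np.array([0.7433,0.1552]); YAW=7.7
def rot(psi,th):
    p,t=np.radians([psi,th]); z=[np.sin(t)*np.cos(p),np.sin(t)*np.sin(p),-np.cos(t)]; y=[np.sin(p),-np.cos(p),0]
    return np.stack([np.cross(y,z),y,z],1)
def go(g,psi,th,back=0):
    "move so that grasp point is at g (m), retreated by back"
    M=rot(psi,th); T=np.array(g)+(.019-back)*M[:,2]
    st=r.get_state(); C=R.from_quat(st["eef_rot"]).as_matrix()
    print("t",round(st["clock"],2),"d",(C.T@(T-st["tool_pos"])*1000).round(1).tolist(),"rv",np.degrees(R.from_matrix(C.T@M).as_rotvec()).round(1).tolist(),"F",st["contact_force"].round(2),"op",round(st["opening"],3))
def tin(c,psi,off,h):
    p=np.radians(psi); return [c[0]-off*np.cos(p),c[1]-off*np.sin(p),h]
def bench(x,y,z):
    p=np.radians(YAW); return [O[0]+x*np.cos(p)-y*np.sin(p),O[1]+x*np.sin(p)+y*np.cos(p),z]
LONG=((.5365,-.211),-13.3); SHORT=((.513,-.3775),-17.8)
E
python3 - <<'E'
from h import *
s=dict(np.load("scene.npz"));W=pts(s)
print("bushing",np.nanmedian(W[156:164,236:247].reshape(-1,3),0), "tin z red")
go(tin(*LONG,.033,.044),-13.3,44,.1)
E
```

```text
bushing [ 0.34021456 -0.12110227  0.06017052] tin z red
t 0.1 d [370.5, -306.1, 136.2] rv [-12.0, 42.9, 29.4] F [ 0.57  0.07 -0.44] op 1.002
```

Call:
move_arm(
  motion=[
    [74,-61,0,-2.4,8.6,5.9,0],
    [148,-122,0,-4.8,17.2,11.8,0],
    [222,-183,30,-7.2,25.7,17.6,0],
    [296,-245,60,-9.6,34.3,23.5,0],
    [370,-306,110,-12,42.9,29.4,0],
  ],
)

```text
clock: 0.72
tool_pos: [0.3298, -0.4103, 0.2418]
eef_rot: [0.952, -0.046, 0.304, 0.013]
contact_force: [1.4, -0.1, 0.1]
opening: 1.002
finger_force: 0.0
```

```bash
python3 - <<'E'
from h import *
go(tin(*LONG,.033,.044),-13.3,44,.1)
E
```

```text
t 0.72 d [-0.9, -229.9, 171.2] rv [-5.1, 8.6, 5.9] F [ 1.35 -0.13  0.14] op 1.002
```

Call:
move_arm(
  motion=[
    [0,-60,40,-2,4,3,0],
    [0,-120,80,-4,8,6,0],
    [-1,-180,125,-5,8.6,6,0],
    [-1,-230,170,-5,8.6,6,0],
    [-1,-230,170,-5,8.6,6,0],
  ],
)

```text
clock: 1.35
tool_pos: [0.3873, -0.3706, 0.313]
eef_rot: [0.934, -0.097, 0.344, 0.012]
contact_force: [-0.2, 0.0, 0.2]
opening: 1.001
finger_force: 0.0
```

```bash
python3 - <<'E'
from h import *
go(tin(*LONG,.033,.044),-13.3,44,.1)
E
```

```text
t 1.35 d [-120.7, -179.2, 184.6] rv [-3.5, 3.9, 0.0] F [-0.15  0.    0.2 ] op 1.001
```

Call:
move_arm(
  motion=[
    [0,0,0,0,0,0,0],
  ],
)

```text
clock: 1.48
tool_pos: [0.3879, -0.37, 0.3131]
eef_rot: [0.934, -0.096, 0.344, 0.012]
contact_force: [0.1, 0.8, 0.4]
opening: 1.003
finger_force: 0.0
```

```bash
python3 - <<'E'
from h import *
st=r.get_state(); print(st["q"].round(2),st["qd"].round(2),st["tool_pos"])
go(tin(*LONG,.033,.044),-13.3,44,.1)
E
```

```text
[ 1.58  0.52 -0.91  2.22 -1.    0.04  0.07] [ 0.02  0.03  0.03  0.    0.   -0.01  0.01] [ 0.38789763 -0.36998109  0.31314729]
t 1.48 d [-120.6, -178.5, 184.6] rv [-3.5, 3.9, 0.2] F [0.06 0.83 0.44] op 1.003
```

The arm ran into its wrist limits (q5 = -1, q6 = 0.04). I'll fit a simple forward model so I can choose a posture that works.

```bash
cat > kin.py <<'E'
import numpy as np, itertools
from scipy.optimize import least_squares
from scipy.spatial.transform import Rotation as R
def fk(q,p,s):
    o1,h,a,b,c,o7=p[:6]
    ry=lambda t:R.from_euler('y',t); rz=lambda t:R.from_euler('z',t); Z=np.array([0,0,1.])
    A=rz(s[0]*q[0]+o1); x=h*Z; A=A*ry(q[1])*rz(s[1]*q[2]); x=x+A.apply(a*Z)
    A=A*ry(q[3])*rz(s[2]*q[4]); x=x+A.apply(b*Z); A=A*ry(q[5])*rz(s[3]*q[6]+o7)
    return x+A.apply(c*Z),A
E
python3 - <<'E'
from kin import *
D=[([1.29579988,0.68988406,-0.19453665,1.56618827,0.15728956,0.90250413,-0.21509213],[.18975084,-.59493025,.23801446],[.98809747,.153827028,-.000170734,-.000778305])]
from plant import r
st=r.get_state(); D.append((st["q"],st["tool_pos"],st["eef_rot"]))
def res(p,s):
    o=[]
    for q,x,e in D:
        X,A=fk(q,p,s); o+=list(X-x)+list(.3*(A.inv()*R.from_quat(e)).as_rotvec())
    return np.array(o)
out=[]
for s in itertools.product([1,-1],repeat=4):
  for o1 in np.arange(-3.14,3.1,.785):
    for o7 in np.arange(-3.14,3.1,1.57):
      f=least_squares(res,[o1,.35,.42,.4,.25,o7],args=(s,),max_nfev=60); out.append((f.cost,s,f.x.round(4)))
out.sort(key=lambda t:t[0])
for t in out[:4]: print(t)
print(res(out[0][2],out[0][1]).round(4))
E
```

```text
(np.float64(0.00010852595978516094), (-1, -1, -1, -1), array([-0.0661,  0.3292,  0.5542,  0.3519,  0.2999,  1.5126]))
(np.float64(0.00010852595978516205), (-1, -1, -1, -1), array([-0.0661,  0.3292,  0.5542,  0.3519,  0.2999,  1.5126]))
(np.float64(0.00010852595978516235), (-1, -1, -1, -1), array([-0.0661,  0.3292,  0.5542,  0.3519,  0.2999,  1.5126]))
(np.float64(0.00010852595978516237), (-1, -1, -1, -1), array([-0.0661,  0.3292,  0.5542,  0.3519,  0.2999,  1.5126]))
[ 0.0052  0.0029  0.0003 -0.     -0.     -0.0024 -0.0003 -0.0023 -0.0004
  0.0128 -0.0005  0.0023]
```

```bash
cat >> kin.py <<'E'
P=[-.0661,.3292,.5542,.3519,.2999,1.5126]; S=(-1,-1,-1,-1)
LO=np.array([-3.01,-.46,-1.47,.13,-1,.04,-2.66]); HI=np.array([3.01,2.08,1.51,2.56,4.14,2.09,2.66])
def ik(T,M,q0,w=0.003):
    def f(q):
        X,A=fk(q,P,S); return np.r_[(X-T)*10,(A.inv()*R.from_matrix(M)).as_rotvec()*3,w*(q-q0)]
    s=least_squares(f,np.clip(q0,LO+.06,HI-.06),bounds=(LO+.05,HI-.05),max_nfev=150); e=f(s.x)[:6]; return s.x,np.linalg.norm(e[:3])/10,np.linalg.norm(e[3:])/3
E
python3 - <<'E'
from h import *; from kin import *
rng=np.random.default_rng(0)
poses=dict(L=(tin(*LONG,.033,.044),-13.3),Lup=(tin(*LONG,.033,.22),-13.3),S=(tin(*SHORT,.02,.044),-17.8),Bin=(bench(-.33,0,.21),7.7),B=(bench(-.1,0,.18),7.7))
for n,(g,psi) in poses.items():
  for flip in(0,1):
    M=rot(psi,44); 
    if flip: M=M@np.diag([-1,-1,1])
    T=np.array(g)+.019*M[:,2]; sol=[]
    for k in range(16):
      q0=rng.uniform(LO,HI); q0[0]=-np.arctan2(T[1],T[0])+rng.normal()*.5
      q,a,b=ik(T,M,q0)
      if a<.002 and b<.01: sol.append((np.min(np.minimum(q-LO,HI-q)/1),q.round(2).tolist()))
    sol.sort(key=lambda t:-t[0]); print(n,flip,len(sol)); [print("   ",round(x[0],2),x[1]) for x in sol[:3]]
E
```

```text
L 0 9
    0.11 [-0.2, 1.5, 1.1, 2.45, 3.74, 1.66, 0.58]
    0.11 [0.33, 1.14, 0.11, 2.45, 3.38, 1.22, 1.51]
    0.11 [0.07, 1.22, 0.54, 2.45, 3.57, 1.35, 1.12]
L 1 12
    0.11 [1.05, 1.61, -1.25, 2.45, 2.62, 1.46, -0.2]
    0.11 [1.01, 1.5, -1.1, 2.45, 2.69, 1.38, -0.36]
    0.11 [-0.01, 1.26, 0.67, 2.45, 3.62, 1.41, -2.15]
Lup 0 9
    0.12 [0.7, 0.69, -0.47, 2.44, 2.98, 0.7, 1.95]
    0.12 [0.27, 0.65, 0.21, 2.44, 3.55, 0.75, 1.31]
    0.12 [0.3, 0.65, 0.16, 2.44, 3.52, 0.74, 1.35]
Lup 1 11
    0.12 [1.07, 1.05, -1.32, 2.44, 2.27, 1.09, -0.36]
    0.12 [0.54, 0.65, -0.22, 2.44, 3.21, 0.69, -1.44]
    0.12 [0.85, 0.76, -0.75, 2.44, 2.72, 0.75, -0.9]
S 0 5
    0.35 [0.47, 1.12, 0.4, 2.21, 3.76, 1.07, 1.22]
    0.35 [0.7, 1.07, 0.04, 2.21, 3.59, 0.91, 1.55]
    0.35 [0.83, 1.08, -0.16, 2.21, 3.46, 0.84, 1.77]
S 1 6
    0.35 [1.3, 1.37, -0.99, 2.21, 2.72, 0.89, -0.24]
    0.35 [1.3, 1.38, -1.01, 2.21, 2.71, 0.9, -0.21]
    0.31 [1.36, 1.48, -1.16, 2.21, 2.6, 0.98, -0.01]
Bin 0 0
Bin 1 0
B 0 10
    0.42 [0.03, 0.85, -0.56, 2.14, 2.5, 0.71, 2.21]
    0.42 [-0.08, 0.81, -0.37, 2.14, 2.63, 0.64, 2.02]
    0.42 [-0.39, 0.78, 0.11, 2.14, 3.11, 0.54, 1.41]
B 1 10
    0.42 [0.24, 1.01, -0.98, 2.14, 2.29, 0.97, -0.57]
    0.42 [0.05, 0.86, -0.6, 2.14, 2.47, 0.74, -0.89]
    0.42 [-0.08, 0.81, -0.38, 2.14, 2.63, 0.64, -1.12]
```

```bash
cat > plan.py <<'E'
import sys; from h import *; from kin import *
LEAN=40
def target(g,psi,q0,lean=LEAN):
    M=rot(psi,lean)@np.diag([-1,-1,1]); T=np.array(g)+.019*M[:,2]; return ik(T,M,np.array(q0),.01)
def rows(way,n=5,deg=9,mm=50):
    "follow joint waypoints from the present q; print n rows"
    st=r.get_state(); q=st["q"]; X0,A0=fk(q,P,S); X1,A1=X0,A0; out=[]; fine=[]
    for w in way:
        fine+=[q+(w-q)*t for t in np.linspace(0,1,60)[1:]]; q=w
    prev=None
    for f in fine:
        X,A=fk(f,P,S)
        if np.degrees((A1.inv()*A).magnitude())>deg or np.linalg.norm(X-X1)*1000>mm:
            out.append(prev); X1,A1=fk(prev,P,S)
        prev=f
    out.append(fine[-1]); print("clock",st["clock"].__round__(2),"q",st["q"].round(2),"total rows",len(out))
    for f in out[:n]:
        X,A=fk(f,P,S); print((A0.inv().apply(X-X0)*1000).round().tolist(),np.degrees((A0.inv()*A).as_rotvec()).round(1).tolist(),"z",X[2].round(3),f.round(2).tolist())
E
python3 - <<'E'
from plan import *
q,a,b=target(tin(*LONG,.033,.20),-13.3,[.7,.7,-.5,2.3,2.7,.7,-1]); print(q.round(2).tolist(),a,b)
q0=r.get_state()["q"]; mid=q0+.5*(q-q0); mid[4]=1.0; mid[5]=.45
m0=q0.copy(); m0[5]=.35
print(mid.round(2)); rows([m0,mid,q],30)
for n,g,psi in (("L",tin(*LONG,.033,.044),-13.3),("S",tin(*SHORT,.02,.044),-17.8),("B",bench(-.1,0,.18),7.7),("Bin",bench(-.2,0,.2),7.7),("Bin3",bench(-.25,0,.24),7.7)):
    x=target(g,psi,q); print(n,x[0].round(2).tolist(),round(x[1],4),round(x[2],3))
E
```

```text
[0.75, 0.73, -0.58, 2.41, 2.8, 0.65, -1.01] 5.101527450956092e-07 3.5101709379510242e-06
[ 1.17  0.62 -0.75  2.31  1.    0.45 -0.47]
clock 1.48 q [ 1.58  0.52 -0.91  2.22 -1.    0.04  0.07] total rows 25
[6.0, -46.0, -4.0] [8.9, 1.1, 0.0] z 0.319 [1.58, 0.52, -0.91, 2.22, -1.0, 0.2, 0.07]
[11.0, -90.0, -14.0] [17.4, 2.2, -0.0] z 0.331 [1.58, 0.52, -0.91, 2.22, -1.0, 0.35, 0.07]
[-10.0, -106.0, -9.0] [19.6, -1.0, -7.5] z 0.313 [1.54, 0.53, -0.9, 2.23, -0.83, 0.36, 0.02]
[-33.0, -119.0, -5.0] [21.7, -4.1, -15.1] z 0.296 [1.51, 0.53, -0.89, 2.24, -0.66, 0.37, -0.02]
[-56.0, -128.0, -1.0] [23.6, -7.1, -22.8] z 0.278 [1.47, 0.54, -0.87, 2.24, -0.49, 0.38, -0.07]
[-78.0, -134.0, 2.0] [25.3, -10.1, -30.5] z 0.262 [1.44, 0.55, -0.86, 2.25, -0.32, 0.38, -0.12]
[-99.0, -136.0, 4.0] [26.7, -12.9, -38.4] z 0.246 [1.4, 0.56, -0.84, 2.26, -0.15, 0.39, -0.16]
[-119.0, -134.0, 7.0] [28.0, -15.6, -46.3] z 0.232 [1.37, 0.57, -0.83, 2.27, 0.02, 0.4, -0.21]
[-135.0, -129.0, 10.0] [29.0, -18.1, -54.3] z 0.218 [1.33, 0.58, -0.81, 2.28, 0.19, 0.41, -0.25]
[-149.0, -122.0, 14.0] [29.7, -20.5, -62.4] z 0.206
[... 1057 characters left out ...]
0.89, 0.7, -0.64, 2.37, 2.19, 0.58, -0.83]
[-60.0, -107.0, 133.0] [12.2, -18.6, -159.9] z 0.173 [0.86, 0.71, -0.62, 2.38, 2.34, 0.6, -0.87]
[-42.0, -129.0, 143.0] [8.4, -14.0, -166.8] z 0.177 [0.82, 0.71, -0.61, 2.39, 2.49, 0.61, -0.92]
[-27.0, -157.0, 151.0] [4.5, -8.4, -173.3] z 0.181 [0.79, 0.72, -0.6, 2.4, 2.65, 0.63, -0.96]
[-13.0, -189.0, 157.0] [0.4, -1.7, -179.2] z 0.185 [0.75, 0.73, -0.58, 2.41, 2.8, 0.65, -1.01]
L [0.71, 1.16, -0.51, 2.42, 2.95, 1.05, -1.0] 0.0 0.0
S [1.02, 1.11, -0.5, 2.18, 3.1, 0.68, -0.91] 0.0 0.0
B [0.02, 0.82, -0.54, 2.1, 2.38, 0.6, -0.83] 0.0 0.0
Bin [0.05, 0.75, -0.64, 2.37, 2.44, 0.78, -0.98] 0.0 0.0
Bin3 [0.06, 0.63, -0.68, 2.47, 2.39, 0.76, -1.02] 0.0 0.0
```

Call:
move_arm(
  motion=[
    [6,-46,-4,8.9,1.1,0,0],
    [11,-90,-14,17.4,2.2,0,0],
    [-10,-106,-9,19.6,-1,-7.5,0],
    [-33,-119,-5,21.7,-4.1,-15.1,0],
    [-56,-128,-1,23.6,-7.1,-22.8,0],
  ],
)

```text
clock: 2.1
tool_pos: [0.368, -0.2356, 0.2818]
eef_rot: [0.937, 0.161, 0.288, -0.117]
contact_force: [0.4, 0.7, 0.4]
opening: 1.001
finger_force: 0.0
```

```bash
cat > step.py <<'E'
from plan import *
q=np.array([0.75, 0.73, -0.58, 2.41, 2.8, 0.65, -1.01]); q0=r.get_state()["q"]
f=(1.0-q0[4])/(2.8-q0[4])
way=[q]
if f>0.05: mid=q0+f*(q-q0); mid[5]=.45; way=[mid,q]
rows(way,5)
E
python3 step.py
```

```text
clock 2.1 q [ 1.42  0.53 -0.77  2.22 -0.65  0.43  0.11] total rows 20
[-19.0, -14.0, 9.0] [2.5, -4.3, -6.3] z 0.264 [1.39, 0.54, -0.76, 2.23, -0.48, 0.43, 0.05]
[-39.0, -25.0, 16.0] [4.7, -8.5, -12.8] z 0.248 [1.36, 0.55, -0.75, 2.24, -0.31, 0.43, -0.0]
[-58.0, -32.0, 22.0] [6.7, -12.6, -19.4] z 0.233 [1.32, 0.56, -0.74, 2.25, -0.15, 0.43, -0.06]
[-76.0, -35.0, 25.0] [8.4, -16.5, -26.1] z 0.219 [1.29, 0.57, -0.73, 2.26, 0.02, 0.44, -0.11]
[-93.0, -34.0, 28.0] [9.9, -20.2, -32.9] z 0.207 [1.26, 0.58, -0.72, 2.27, 0.19, 0.44, -0.16]
```

Call:
move_arm(
  motion=[
    [-19,-14,7,2.5,-4.3,-6.3,0],
    [-39,-25,12,4.7,-8.5,-12.8,0],
    [-58,-32,16,6.7,-12.6,-19.4,0],
    [-76,-35,17,8.4,-16.5,-26.1,0],
    [-93,-34,18,9.9,-20.2,-32.9,0],
  ],
)

```text
clock: 2.72
tool_pos: [0.2921, -0.2204, 0.2181]
eef_rot: [0.875, 0.459, 0.129, -0.08]
contact_force: [-0.1, -0.3, -0.2]
opening: 1.0
finger_force: 0.0
```

```bash
python3 step.py
```

```text
clock 2.73 q [ 1.12  0.5  -0.51  2.26 -0.14  0.47  0.18] total rows 16
[-16.0, -10.0, 8.0] [2.3, -4.3, -6.8] z 0.205 [1.1, 0.52, -0.52, 2.27, 0.05, 0.47, 0.1]
[-31.0, -14.0, 14.0] [4.1, -8.4, -13.7] z 0.195 [1.07, 0.53, -0.52, 2.28, 0.25, 0.47, 0.03]
[-46.0, -12.0, 19.0] [5.3, -12.4, -20.8] z 0.186 [1.05, 0.55, -0.52, 2.29, 0.44, 0.46, -0.05]
[-57.0, -6.0, 23.0] [6.0, -16.1, -28.1] z 0.179 [1.03, 0.56, -0.53, 2.3, 0.63, 0.46, -0.13]
[-66.0, 5.0, 27.0] [6.1, -19.8, -36.3] z 0.172 [1.0, 0.58, -0.53, 2.31, 0.85, 0.45, -0.22]
```

Call:
move_arm(
  motion=[
    [-16,-10,4,2.3,-4.3,-6.8,0],
    [-31,-14,6,4.1,-8.4,-13.7,0],
    [-46,-12,8,5.3,-12.4,-20.8,0],
    [-57,-6,8,6,-16.1,-28.1,0],
    [-66,5,8,6.1,-19.8,-36.3,0],
  ],
)

```text
clock: 3.35
tool_pos: [0.262, -0.273, 0.1908]
eef_rot: [0.693, 0.721, -0.027, -0.003]
contact_force: [-0.4, 0.8, -0.1]
opening: 0.999
finger_force: 0.0
```

```bash
python3 step.py
```

```text
clock 3.35 q [ 0.79  0.5  -0.23  2.32  0.43  0.39  0.23] total rows 11
[-9.0, -7.0, 7.0] [2.9, -3.0, -7.8] z 0.18 [0.79, 0.52, -0.26, 2.33, 0.67, 0.41, 0.1]
[-22.0, -6.0, 13.0] [4.8, -6.7, -15.5] z 0.175 [0.78, 0.54, -0.3, 2.33, 0.91, 0.44, -0.03]
[-36.0, 3.0, 17.0] [5.4, -10.8, -23.2] z 0.171 [0.78, 0.57, -0.33, 2.34, 1.15, 0.47, -0.15]
[-49.0, 23.0, 20.0] [4.6, -15.3, -30.9] z 0.168 [0.77, 0.59, -0.37, 2.35, 1.4, 0.49, -0.28]
[-56.0, 48.0, 21.0] [2.7, -19.3, -37.4] z 0.166 [0.77, 0.61, -0.4, 2.36, 1.61, 0.52, -0.39]
```

Call:
move_arm(
  motion=[
    [-9,-7,3,2.9,-3,-7.8,0],
    [-22,-6,5,4.8,-6.7,-15.5,0],
    [-36,3,5,5.4,-10.8,-23.2,0],
    [-49,23,5,4.6,-15.3,-30.9,0],
    [-56,48,5,2.7,-19.3,-37.4,0],
  ],
)

```text
clock: 3.98
tool_pos: [0.2987, -0.3268, 0.1869]
eef_rot: [0.442, 0.881, -0.153, 0.075]
contact_force: [-0.6, 0.4, -0.3]
opening: 1.0
finger_force: 0.0
```

```bash
python3 step.py
```

```text
clock 3.98 q [ 0.36  0.56  0.22  2.38  1.37  0.18 -0.17] total rows 7
[-2.0, 14.0, 12.0] [-0.0, -1.2, -8.8] z 0.163 [0.43, 0.59, 0.07, 2.39, 1.64, 0.27, -0.33]
[-13.0, 38.0, 19.0] [-2.0, -4.5, -16.1] z 0.154 [0.5, 0.62, -0.06, 2.39, 1.88, 0.35, -0.47]
[-29.0, 74.0, 20.0] [-6.1, -9.5, -22.3] z 0.149 [0.56, 0.65, -0.2, 2.4, 2.12, 0.43, -0.61]
[-42.0, 111.0, 13.0] [-11.2, -14.4, -26.3] z 0.15 [0.62, 0.67, -0.31, 2.4, 2.32, 0.49, -0.73]
[-52.0, 149.0, 0.0] [-16.8, -19.1, -29.0] z 0.156 [0.66, 0.69, -0.4, 2.4, 2.49, 0.55, -0.83]
```

Call:
move_arm(
  motion=[
    [-2,14,-5,0,-1.2,-8.8,0],
    [-13,38,-10,-2,-4.5,-16.1,0],
    [-29,74,-15,-6.1,-9.5,-22.3,0],
    [-42,111,-22,-11.2,-14.4,-26.3,0],
    [-52,149,-30,-16.8,-19.1,-29,0],
  ],
)

```text
clock: 4.6
tool_pos: [0.4502, -0.2722, 0.1997]
eef_rot: [0.163, 0.95, -0.108, 0.243]
contact_force: [-0.4, -0.8, -0.8]
opening: 1.0
finger_force: 0.0
```

```bash
cat >> h.py <<'E'
_rot=rot
def rot(psi,th): return _rot(psi,th)@np.diag([-1,-1,1])
E
sed -i 's/rot(psi,lean)@np.diag(\[-1,-1,1\])/rot(psi,lean)/' plan.py
python3 - <<'E'
from plan import *
print(r.get_state()["q"].round(2))
go(tin(*LONG,.033,.20),-13.3,40)
go(tin(*LONG,.033,.125),-13.3,40)
E
```

```text
[ 0.66  0.59 -0.41  2.41  2.37  0.48 -0.74]
t 4.6 d [-30.7, 86.6, 21.7] rv [-10.5, -10.4, -2.5] F [-0.38 -0.81 -0.76] op 1.0
t 4.6 d [6.5, 96.0, 86.1] rv [-10.5, -10.4, -2.5] F [-0.38 -0.81 -0.76] op 1.0
```

Posture is good: it's in the intended wrist family. Next, above the long tin.

Call:
move_arm(
  motion=[
    [-15,43,11,-5.3,-5.2,-1.2,0],
    [-31,87,22,-10.5,-10.4,-2.5,0],
    [-12,92,54,-10.5,-10.4,-2.5,0],
    [6,96,86,-10.5,-10.4,-2.5,0],
    [6,96,86,-10.5,-10.4,-2.5,0],
  ],
)

```text
clock: 5.22
tool_pos: [0.5136, -0.207, 0.1064]
eef_rot: [0.111, 0.935, -0.04, 0.334]
contact_force: [0.2, 0.5, -0.6]
opening: 0.996
finger_force: 0.0
```

```bash
python3 - <<'E'
from plan import *
print(r.get_state()["q"].round(2))
go(tin(*LONG,.033,.125),-13.3,40)
go(tin(*LONG,.033,.044),-13.3,40)
s=snap("wrist"); cv2.imwrite("pics/w1.png",s["frame"][...,::-1])
W=pts(s); m=(W[...,2]>.054)&(W[...,2]<.068)&(abs(W[...,0]-.54)<.12)&(abs(W[...,1]+.21)<.1)
k,l,stt,_=cv2.connectedComponentsWithStats(m.astype(np.uint8)); i=1+np.argmax(stt[1:,4]); p=W[l==i]
print(stt[i],np.median(p[:,2]),cv2.minAreaRect((p[:,:2]*1000).astype(np.float32)))
E
```

```text
[ 0.72  0.98 -0.65  2.5   2.72  1.   -0.93]
t 5.22 d [-4.4, 1.4, -1.6] rv [-0.2, -0.7, -0.2] F [ 0.25  0.47 -0.62] op 0.996
t 5.22 d [47.0, 1.4, 61.0] rv [-0.2, -0.7, -0.2] F [ 0.25  0.47 -0.62] op 0.996
[ 206  128  111  103 9134] 0.06116848450796695 ((535.261962890625, -209.1315155029297), (61.51762390136719, 122.20960998535156), 76.46238708496094)
```

View pics/w1.png

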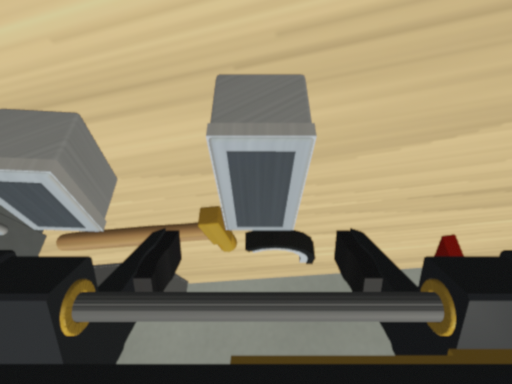

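The wrist view shows the long tin at about (262,150), centred between the fingers and square to them. Descend and grip.

Call:
move_arm(
  motion=[
    [16,1,20,0,0,0,0],
    [31,2,40,0,0,0,0],
    [46,2,60,0,0,0,0],
    [46,2,60,0,0,0,0],
    [46,2,60,0,0,0,0],
  ],
)

```text
clock: 5.9
tool_pos: [0.5193, -0.2065, 0.0368]
eef_rot: [0.11, 0.934, -0.041, 0.339]
contact_force: [-0.7, -0.3, 0.5]
opening: 1.002
finger_force: 0.0
```

```bash
sed -i 's/^LONG=.*/LONG=((.5355,-.2097),-13.4); SHORT=((.513,-.3775),-17.8)/' h.py; python3 - <<'E'
from plan import *
print(r.get_state()["q"].round(2))
go(tin(*LONG,.033,.044),-13.4,40)
E
```

```text
[ 0.7   1.17 -0.62  2.48  2.8   1.17 -0.92]
t 5.9 d [8.0, 0.6, 2.9] rv [-0.2, -0.1, 0.0] F [-0.67 -0.34  0.53] op 1.002
```

Call:
move_arm(
  motion=[
    [8,0,3,0,0,0,0],
    [8,0,3,0,0,0,0.5],
    [8,0,3,0,0,0,0.6],
    [8,0,3,0,0,0,0.6],
    [8,0,3,0,0,0,0.6],
  ],
  newtons=45,
)

```text
clock: 6.52
tool_pos: [0.5146, -0.2053, 0.0275]
eef_rot: [0.11, 0.934, -0.041, 0.338]
contact_force: [-0.7, -0.2, -0.3]
opening: 0.678
finger_force: 45.0
```

```bash
python3 - <<'E'
from plan import *
print(r.get_state()["q"].round(2),r.get_state()["finger_force"])
go(tin(*LONG,.033,.044),-13.4,40)
E
```

```text
[ 0.7   1.2  -0.62  2.48  2.81  1.2  -0.92] 44.99835127964616
t 6.53 d [-1.6, 0.5, -1.1] rv [-0.2, -0.2, -0.0] F [-0.69 -0.19 -0.31] op 0.678
```

Call:
move_arm(
  motion=[
    [-6,0,-8,0,0,0,0.6],
    [-26,0,-31,0,0,0,0.6],
    [-52,0,-61,0,0,0,0.6],
    [-84,0,-100,0,0,0,0.6],
    [-115,0,-137,0,0,0,0.6],
  ],
)

```text
clock: 7.15
tool_pos: [0.5138, -0.2042, 0.2072]
eef_rot: [0.11, 0.934, -0.04, 0.336]
contact_force: [0.3, -0.7, -4.3]
opening: 0.678
finger_force: 45.0
```

```bash
python3 - <<'E'
from plan import *
print(r.get_state()["q"].round(2),r.get_state()["finger_force"])
go(tin(*LONG,.033,.22),-13.4,40)
go(bench(-.22,0,.215),7.7,40)
E
```

```text
[ 0.75  0.68 -0.67  2.45  2.6   0.69 -0.9 ] 44.99762702733278
t 7.15 d [-0.1, -0.3, 2.4] rv [-0.1, -0.4, -0.0] F [ 0.32 -0.68 -4.34] op 0.678
t 7.15 d [45.9, 327.9, -29.8] rv [-13.6, -0.4, -16.2] F [ 0.32 -0.68 -4.34] op 0.678
```

Call:
move_arm(
  motion=[
    [6,45,-5,-1.9,-0.1,-2.3,0.6],
    [14,98,-10,-4.1,-0.1,-4.8,0.6],
    [22,155,-15,-6.4,-0.2,-7.6,0.6],
    [30,210,-20,-8.7,-0.2,-10.4,0.6],
    [36,255,-24,-10.6,-0.3,-12.6,0.6],
  ],
)

```text
clock: 7.78
tool_pos: [0.5317, 0.0554, 0.2008]
eef_rot: [-0.026, 0.94, 0.009, 0.341]
contact_force: [0.3, -0.1, -4.6]
opening: 0.679
finger_force: 45.0
```

```bash
python3 - <<'E'
from plan import *
print(r.get_state()["q"].round(2),r.get_state()["finger_force"])
go(bench(-.22,0,.215),7.7,40)
E
```

```text
[ 0.19  0.73 -0.79  2.52  2.34  0.94 -0.97] 44.99697438441217
t 7.78 d [-7.2, 71.6, 6.4] rv [-2.9, -0.1, -3.4] F [ 0.35 -0.11 -4.57] op 0.679
```

Call:
move_arm(
  motion=[
    [-4,36,3,-1.5,0,-1.7,0.6],
    [-7,72,6,-2.9,0,-3.4,0.6],
    [-7,72,6,-2.9,0,-3.4,0.6],
  ],
)

```text
clock: 8.15
tool_pos: [0.5378, 0.1289, 0.2012]
eef_rot: [-0.063, 0.938, 0.024, 0.341]
contact_force: [0.0, -0.9, -4.0]
opening: 0.678
finger_force: 45.0
```

```bash
python3 - <<'E'
from plan import *
p=np.radians(YAW); x=np.array([np.cos(p),np.sin(p)]); y=np.array([-x[1],x[0]])
s=dict(np.load("scene.npz")); W=pts(s).reshape(-1,3); d=W[:,:2]-O; bx=d@x; by=d@y
f=s["frame"].astype(int).reshape(-1,3); red=(f[:,0]>80)&(f[:,1]<45)
for nm,m in (("flapred",red&(bx>-.33)&(bx<-.17)&(W[:,2]>.09)&(W[:,2]<.135)&(abs(by)<.1)),("steel",~red&(bx>-.33)&(bx<-.17)&(W[:,2]>.09)&(W[:,2]<.15)&(abs(by)<.06))):
  for a in np.arange(-.33,-.18,.03):
    k=m&(bx>a)&(bx<a+.03)
    if k.sum()>10: print(nm,a.round(2),k.sum(),np.percentile(by[k],[0,2,98,100]).round(4),by[k].mean().round(4))
m=red&(abs(W[:,2]-.282)<.006); print("board by",np.percentile(by[m],[.5,99.5]).round(4),"bx",np.percentile(bx[m],[.5,99.5]).round(4))
go(bench(-.22,0,.215),7.7,40)
sc=snap("scene"); 
W=pts(sc).reshape(-1,3); d=W[:,:2]-O; bx=d@x; by=d@y
sc2=snap("side"); cv2.imwrite("pics/side1.png",sc2["frame"][...,::-1])
W=pts(snap("wrist")); d=W[...,:2]-O; bx=d@x; by=d@y
np.savez("w2.npz",W=W,bx=bx,by=by)
for nm,m in (("rails wrist",(W[...,2]<.16)&(W[...,2]>.1)&(bx>-.13)&(bx<-.02)&(abs(by)<.1)),):
  print(nm,m.sum(),np.percentile(by[m],[1,99]) if m.sum() else "")
E
```

```text
flapred -0.33 56 [-0.0701 -0.0695  0.0717  0.0731] 0.0075
flapred -0.3 87 [-0.0715 -0.0702  0.0728  0.0736] 0.0081
flapred -0.27 110 [-0.0721 -0.0708  0.0717  0.0735] 0.0078
flapred -0.24 44 [-0.0707 -0.0647  0.0669  0.0727] 0.0076
steel -0.33 272 [-0.0484 -0.0414  0.0442  0.0466] 0.0005
steel -0.3 278 [-0.0488 -0.0467  0.0449  0.0465] 0.0005
steel -0.27 246 [-0.0489 -0.0472  0.0453  0.0464] 0.0008
steel -0.24 254 [-0.0485 -0.0415  0.0442  0.0457] 0.0002
steel -0.21 13 [-0.0418 -0.0412  0.0447  0.0449] 0.0077
board by [-0.1321  0.1329] bx [-0.1064  0.0295]
t 8.15 d [1.0, -1.4, 0.2] rv [0.1, 0.0, -0.0] F [ 0.01 -0.86 -3.99] op 0.678
rails wrist 492 [-0.07333248  0.07503638]
```

View pics/side1.png

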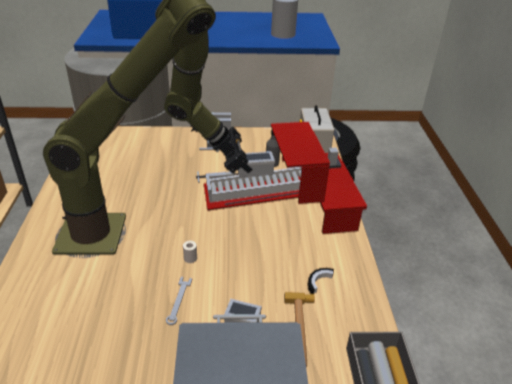

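The side view shows the long tin held at about (258,165), above the lane and in front of the board. I'll check its pitch and its y position.

```bash
cat > held.py <<'E'
from plan import *
p=np.radians(YAW); x=np.array([np.cos(p),np.sin(p)]); y=np.array([-x[1],x[0]])
def held(x0,x1,z0,z1,cams=("scene","side","wrist")):
  for n in cams:
    s=snap(n); f=s["frame"].astype(int); W=pts(s); d=W[...,:2]-O; bx=d@x; by=d@y
    m=(f.max(-1)-f.min(-1)<40)&(f.mean(-1)>45)&(bx>x0)&(bx<x1)&(abs(by)<.045)&(W[...,2]>z0)&(W[...,2]<z1)
    k,l,st,_=cv2.connectedComponentsWithStats(m.astype(np.uint8)); 
    if k<2: print(n,"none"); continue
    i=1+np.argmax(st[1:,4]); m=l==i
    X,Y,Z=bx[m],by[m],W[...,2][m]; top=[]; bot=[]
    print(n,m.sum(),"x",np.percentile(X,[1,99]).round(4),"y",np.percentile(Y,[1,99]).round(4),"z",np.percentile(Z,[1,99]).round(4))
    b=np.arange(X.min(),X.max(),.01); 
    print("  zmax by x:",[(round(a+.005,3),round(np.percentile(Z[(X>=a)&(X<a+.01)],95),4),round(np.percentile(Z[(X>=a)&(X<a+.01)],5),4)) for a in b if ((X>=a)&(X<a+.01)).sum()>4])
E
python3 - <<'E'
from held import *
held(-.3,-.08,.155,.26)
E
```

```text
scene 878 x [-0.2453 -0.1422] y [-0.0352  0.0288] z [0.2088 0.2386]
  zmax by x: [(np.float64(-0.244), np.float64(0.2357), np.float64(0.2307)), (np.float64(-0.234), np.float64(0.2375), np.float64(0.2318)), (np.float64(-0.224), np.float64(0.238), np.float64(0.2308)), (np.float64(-0.214), np.float64(0.2369), np.float64(0.2218)), (np.float64(-0.204), np.float64(0.2368), np.float64(0.2099)), (np.float64(-0.194), np.float64(0.2376), np.float64(0.2306)), (np.float64(-0.184), np.float64(0.2365), np.float64(0.2315)), (np.float64(-0.174), np.float64(0.2369), np.float64(0.2314)), (np.float64(-0.164), np.float64(0.2374), np.float64(0.2317)), (np.float64(-0.154), np.float64(0.2376), np.float64(0.2316)), (np.float64(-0.144), np.float64(0.2373), np.float64(0.2318))]
side 662 x [-0.2426 -0.125 ] y [-0.0418  0.0237] z [0.1745 0.2374]
  zmax by x: [(np.float64(-0.239), np.float64(0.2064), np.float64(0.1778)), (np.float64(-0.229), np.float64(0.2022), np.float64(0.18)), (np.float64(-0.219), np.float64(0.2284), np.float64(0.1769)), (np.float64(-0.209), np.float64(0.2362), np.float64(0.1783)), (np.float6
[... 484 characters left out ...]
rist 25152 x [-0.2795 -0.1479] y [-0.038   0.0337] z [0.177  0.2507]
  zmax by x: [(np.float64(-0.276), np.float64(0.2505), np.float64(0.2438)), (np.float64(-0.266), np.float64(0.2585), np.float64(0.2404)), (np.float64(-0.256), np.float64(0.2582), np.float64(0.2478)), (np.float64(-0.246), np.float64(0.2327), np.float64(0.18)), (np.float64(-0.236), np.float64(0.2535), np.float64(0.2243)), (np.float64(-0.226), np.float64(0.2369), np.float64(0.2046)), (np.float64(-0.216), np.float64(0.2027), np.float64(0.1958)), (np.float64(-0.156), np.float64(0.2348), np.float64(0.2346)), (np.float64(-0.146), np.float64(0.2348), np.float64(0.2341)), (np.float64(-0.136), np.float64(0.2348), np.float64(0.2338))]
```

```bash
python3 - <<'E'
from plan import *
go(bench(-.22,0,.178),7.7,44)
go(bench(-.099,0,.186),7.7,44)
E
```

```text
t 8.45 d [22.8, 3.6, 28.2] rv [-0.3, -4.0, -0.2] F [-0.92  0.06 -3.66] op 0.679
t 8.45 d [-75.0, 4.3, 99.8] rv [-0.3, -4.0, -0.2] F [-0.92  0.06 -3.66] op 0.679
```

Call:
move_arm(
  motion=[
    [12,2,14,0,-2,0,0.6],
    [23,4,28,-0.3,-4,0,0.6],
    [23,4,28,-0.3,-4,0,0.6],
    [23,4,28,-0.3,-4,0,0.6],
  ],
)

```text
clock: 8.95
tool_pos: [0.5387, 0.129, 0.1651]
eef_rot: [-0.061, 0.925, 0.026, 0.374]
contact_force: [0.1, -0.5, -3.5]
opening: 0.676
finger_force: 45.0
```

```bash
python3 - <<'E'
from held import *
go(bench(-.099,0,.186),7.7,44)
held(-.3,-.08,.14,.26,("scene",))
go(bench(-.099,0,.186),7.7,44)
E
```

```text
t 8.95 d [-91.6, -1.2, 78.5] rv [0.0, 0.0, -0.2] F [ 0.15 -0.47 -3.5 ] op 0.676
scene 662 x [-0.2468 -0.1626] y [-0.0333  0.0358] z [0.1763 0.2051]
  zmax by x: [(np.float64(-0.246), np.float64(0.2006), np.float64(0.1934)), (np.float64(-0.236), np.float64(0.2073), np.float64(0.1941)), (np.float64(-0.226), np.float64(0.2007), np.float64(0.1937)), (np.float64(-0.216), np.float64(0.2009), np.float64(0.187)), (np.float64(-0.206), np.float64(0.2022), np.float64(0.1791)), (np.float64(-0.196), np.float64(0.2022), np.float64(0.1958)), (np.float64(-0.186), np.float64(0.2038), np.float64(0.1983)), (np.float64(-0.176), np.float64(0.2041), np.float64(0.1981)), (np.float64(-0.166), np.float64(0.2047), np.float64(0.1992))]
t 9.0 d [-90.9, -1.3, 78.8] rv [0.0, 0.1, -0.2] F [-0.04  0.91 -3.1 ] op 0.679
```

Call:
move_arm(
  motion=[
    [-18,0,16,0,0,0,0.6],
    [-42,-1,37,0,0,0,0.6],
    [-66,-1,58,0,0,0,0.6],
    [-84,-1,73,0,0,0,0.6],
    [-91,-1,79,0,0,0,0.6],
  ],
)

```text
clock: 9.62
tool_pos: [0.6596, 0.1436, 0.1731]
eef_rot: [-0.06, 0.924, 0.026, 0.376]
contact_force: [0.8, 0.2, -4.3]
opening: 0.678
finger_force: 45.0
```

Call:
move_arm(
  motion=[
    [0,0,0,0,0,0,0.6],
    [0,0,0,0,0,0,0.6],
  ],
)

```text
clock: 9.88
tool_pos: [0.6566, 0.1443, 0.1708]
eef_rot: [-0.062, 0.925, 0.026, 0.373]
contact_force: [-0.9, 1.0, -4.2]
opening: 0.676
finger_force: 45.0
```

```bash
python3 - <<'E'
from held import *
go(bench(-.099,0,.186),7.7,44)
go(bench(-.099,0,.178),7.7,44)
s=snap("side"); cv2.imwrite("pics/side2.png",cv2.resize(s["frame"][110:230,180:380,::-1],None,fx=4,fy=4))
E
```

```text
t 9.88 d [-2.2, -0.8, 0.0] rv [0.1, -0.1, -0.1] F [-0.85  1.   -4.16] op 0.676
t 9.88 d [3.3, -0.9, 5.8] rv [0.1, -0.1, -0.1] F [-0.85  1.   -4.16] op 0.676
```

View pics/side2.png

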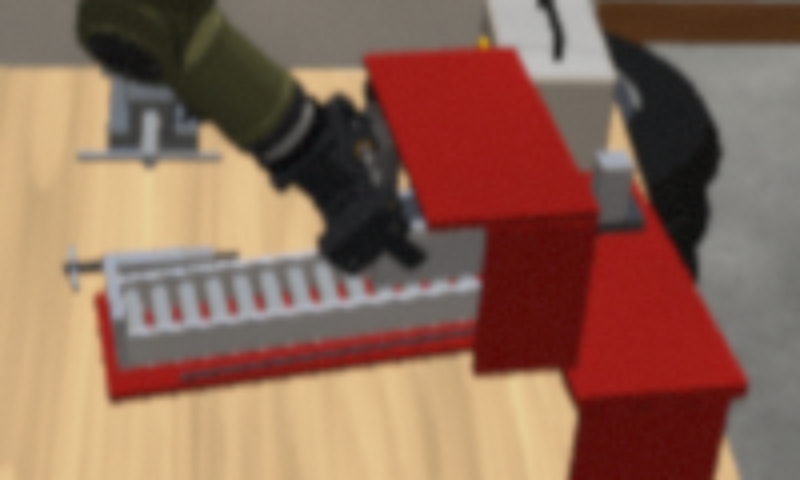

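The crop shows the tin's front half under the board at about (440,250), with the gripper clear of the edge. Now I'll feel it down.

Call:
move_arm(
  motion=[
    [1.4,0,1.4,0,0,0,0.6],
    [2.8,0,2.9,0,0,0,0.6],
    [4.1,0,4.3,0,0,0,0.6],
    [4.1,0,4.3,0,0,0,0.6],
  ],
)

```text
clock: 10.42
tool_pos: [0.6578, 0.1443, 0.1648]
eef_rot: [-0.061, 0.925, 0.026, 0.374]
contact_force: [0.1, 0.1, -3.7]
opening: 0.677
finger_force: 45.0
```

Call:
move_arm(
  motion=[
    [1.4,0,1.4,0,0,0,0.6],
    [1.4,0,1.4,0,0,0,0.6],
  ],
)

```text
clock: 10.68
tool_pos: [0.6579, 0.1443, 0.163]
eef_rot: [-0.061, 0.925, 0.026, 0.374]
contact_force: [0.7, -0.7, -4.1]
opening: 0.678
finger_force: 45.0
```

Call:
move_arm(
  motion=[
    [1,0,1,0,0,0,0.6],
    [1,0,1,0,0,0,0.6],
  ],
)

```text
clock: 10.92
tool_pos: [0.6579, 0.1443, 0.1617]
eef_rot: [-0.061, 0.925, 0.026, 0.374]
contact_force: [0.2, 0.4, -4.1]
opening: 0.678
finger_force: 45.0
```

Call:
move_arm(
  motion=[
    [0.7,0,0.7,0,0,0,0.6],
    [0.7,0,0.7,0,0,0,0.6],
  ],
)

```text
clock: 11.18
tool_pos: [0.6583, 0.1444, 0.1612]
eef_rot: [-0.061, 0.925, 0.026, 0.375]
contact_force: [0.0, 0.5, -2.3]
opening: 0.682
finger_force: 45.0
```

Call:
move_arm(
  motion=[
    [0.7,0,0.7,0,0,0,0.6],
    [0.7,0,0.7,0,0,0,0.6],
  ],
)

```text
clock: 11.42
tool_pos: [0.6588, 0.1445, 0.1608]
eef_rot: [-0.061, 0.925, 0.026, 0.375]
contact_force: [-0.5, -0.3, 1.7]
opening: 0.683
finger_force: 45.0
```

Call:
move_arm(
  motion=[
    [0.7,0,0.7,0,0,0,0.6],
    [0.7,0,0.7,0,0,0,0.6],
  ],
)

```text
clock: 11.68
tool_pos: [0.6595, 0.1446, 0.1608]
eef_rot: [-0.061, 0.924, 0.026, 0.376]
contact_force: [-0.7, -0.5, 5.7]
opening: 0.675
finger_force: 45.0
```

The tin is bearing at about 9 N, within the limit. Release and retreat along the tool axis.

Call:
move_arm(
  motion=[
    [0,0,0,0,0,0,0],
    [0,0,-12,0,0,0,0],
    [0,0,-50,0,0,0,0],
    [0,0,-100,0,0,0,0],
    [0,0,-140,0,0,0,0],
  ],
)

```text
clock: 12.3
tool_pos: [0.5593, 0.1311, 0.2604]
eef_rot: [-0.062, 0.925, 0.026, 0.374]
contact_force: [-0.4, -0.4, 0.1]
opening: 1.001
finger_force: 0.0
```

Call:
move_arm(
  motion=[
    [-30,0,-30,0,0,0,0],
    [-30,0,-30,0,0,0,0],
    [-30,0,-30,0,0,0,0],
    [-30,0,-30,0,0,0,0],
  ],
)

```text
clock: 12.8
tool_pos: [0.5615, 0.1309, 0.3003]
eef_rot: [-0.061, 0.926, 0.026, 0.373]
contact_force: [-0.7, 0.6, -0.0]
opening: 1.004
finger_force: 0.0
```

```bash
python3 - <<'E'
from held import *
st=r.get_state();print(st["q"].round(2),st["tool_pos"],st["contact_force"].round(1))
held(-.36,-.02,.15,.22,("side",))
s=snap("side"); cv2.imwrite("pics/side3.png",cv2.resize(s["frame"][110:230,180:380,::-1],None,fx=4,fy=4))
go(tin(*SHORT,.02,.2),-17.8,40)
E
```

```text
[ 0.1   0.5  -0.77  2.35  2.12  0.68 -0.76] [0.56151626 0.1308563  0.30034886] [-0.7  0.6 -0. ]
side 630 x [-0.1793 -0.0612] y [-0.0347  0.029 ] z [0.1511 0.1967]
  zmax by x: [(np.float64(-0.177), np.float64(0.1889), np.float64(0.1546)), (np.float64(-0.167), np.float64(0.1884), np.float64(0.1541)), (np.float64(-0.157), np.float64(0.1897), np.float64(0.1578)), (np.float64(-0.147), np.float64(0.1927), np.float64(0.156)), (np.float64(-0.137), np.float64(0.1933), np.float64(0.1548)), (np.float64(-0.127), np.float64(0.1934), np.float64(0.1549)), (np.float64(-0.117), np.float64(0.1947), np.float64(0.1532)), (np.float64(-0.107), np.float64(0.1949), np.float64(0.1562)), (np.float64(-0.097), np.float64(0.1953), np.float64(0.155)), (np.float64(-0.087), np.float64(0.1952), np.float64(0.1608)), (np.float64(-0.077), np.float64(0.197), np.float64(0.1532)), (np.float64(-0.067), np.float64(0.1928), np.float64(0.1525)), (np.float64(-0.057), np.float64(0.1814), np.float64(0.1544))]
t 12.9 d [167.2, -494.5, -3.4] rv [17.1, 3.8, 18.8] F [ 0.92 -0.48 -0.7 ] op 1.001
```

View pics/side3.png

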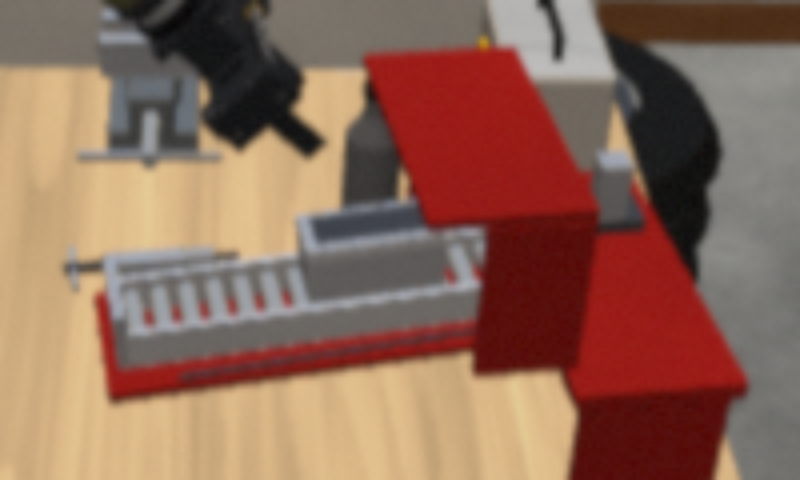

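The crop shows the tin freed and on the lane at about (370,255), well in line. I'll move on to the short tin while it rolls.

Call:
move_arm(
  motion=[
    [0,-50,-30,1,0.5,1,0],
    [10,-110,-30,3,1,3,0],
    [25,-170,-30,5,1.5,5,0],
    [45,-230,-30,7,2,7,0],
    [70,-290,-30,9,2.5,9,0],
  ],
)

```text
clock: 13.52
tool_pos: [0.5304, -0.1646, 0.2739]
eef_rot: [0.041, 0.934, -0.018, 0.354]
contact_force: [0.6, -0.5, 0.3]
opening: 0.999
finger_force: 0.0
```

```bash
python3 - <<'E'
from held import *
st=r.get_state();print(st["q"].round(2),st["tool_pos"])
held(-.36,-.02,.15,.22,("side",))
go(tin(*SHORT,.02,.2),-17.8,40)
E
```

```text
[ 0.79  0.54 -0.76  2.39  2.56  0.48 -0.78] [ 0.53044598 -0.16457494  0.2739399 ]
side 629 x [-0.2239 -0.1055] y [-0.0356  0.0293] z [0.1507 0.1933]
  zmax by x: [(np.float64(-0.221), np.float64(0.1865), np.float64(0.1634)), (np.float64(-0.211), np.float64(0.1859), np.float64(0.1547)), (np.float64(-0.201), np.float64(0.1871), np.float64(0.1548)), (np.float64(-0.191), np.float64(0.1875), np.float64(0.1588)), (np.float64(-0.181), np.float64(0.1894), np.float64(0.1537)), (np.float64(-0.171), np.float64(0.1886), np.float64(0.1534)), (np.float64(-0.161), np.float64(0.1899), np.float64(0.1561)), (np.float64(-0.151), np.float64(0.1919), np.float64(0.1526)), (np.float64(-0.141), np.float64(0.1916), np.float64(0.1524)), (np.float64(-0.131), np.float64(0.1928), np.float64(0.1544)), (np.float64(-0.121), np.float64(0.1929), np.float64(0.1555)), (np.float64(-0.111), np.float64(0.1933), np.float64(0.155)), (np.float64(-0.101), np.float64(0.1896), np.float64(0.1547))]
t 13.57 d [57.0, -201.4, 65.3] rv [7.2, 1.3, 9.1] F [-0.46 -5.54 -1.23] op 1.003
```

Call:
move_arm(
  motion=[
    [12,-45,5,1.5,0.3,1.9,0],
    [25,-95,10,3.4,0.5,4.3,0],
    [38,-145,15,5.2,0.9,6.6,0],
    [50,-195,20,7.2,1.3,9,0],
    [52,-201,20,7.2,1.3,9.1,0],
  ],
)

```text
clock: 14.2
tool_pos: [0.4857, -0.3642, 0.2246]
eef_rot: [0.14, 0.929, -0.049, 0.34]
contact_force: [0.4, 0.9, 0.9]
opening: 0.996
finger_force: 0.0
```

```bash
python3 - <<'E'
from held import *
st=r.get_state();print(st["q"].round(2),st["tool_pos"])
s=snap("wrist"); cv2.imwrite("pics/w3.png",s["frame"][...,::-1])
W=pts(s); m=(W[...,2]>.054)&(W[...,2]<.068)&(abs(W[...,0]-.513)<.1)&(abs(W[...,1]+.377)<.08)
k,l,stt,_=cv2.connectedComponentsWithStats(m.astype(np.uint8)); i=1+np.argmax(stt[1:,4]); p=W[l==i]
print(stt[i],np.median(p[:,2]),cv2.minAreaRect((p[:,:2]*1000).astype(np.float32)))
V=pts(dict(np.load("scene.npz"))).reshape(-1,3)
m=(V[:,0]>.3)&(V[:,0]<.75)&(V[:,1]<-.3)&(V[:,1]>-.9)
for z0,z1 in((.08,.13),(.13,.18),(.18,.3)):
    k=V[m&(V[:,2]>z0)&(V[:,2]<z1)]
    for a in np.arange(.3,.7,.05):
        kk=k[(k[:,0]>a)&(k[:,0]<a+.05)]
        if len(kk)>3: print(z0,a.round(2),"ymax",np.percentile(kk[:,1],98).round(3),len(kk))
go(tin(*SHORT,.02,.13),-17.8,40)
E
```

```text
[ 1.14  0.69 -0.69  2.25  2.74  0.37 -0.72] [ 0.48571638 -0.36418712  0.22463922]
[ 212   44   74   83 5324] 0.06116241162795415 ((511.3521728515625, -378.54693603515625), (61.40802764892578, 92.43317413330078), 72.242919921875)
0.08 0.35 ymax -0.516 99
0.08 0.4 ymax -0.479 96
0.08 0.45 ymax -0.478 157
0.08 0.5 ymax -0.478 164
0.08 0.55 ymax -0.479 201
0.08 0.6 ymax -0.517 568
0.13 0.35 ymax -0.516 105
0.13 0.4 ymax -0.479 149
0.13 0.45 ymax -0.479 225
0.13 0.5 ymax -0.478 203
0.13 0.55 ymax -0.481 214
0.13 0.6 ymax -0.517 607
0.18 0.35 ymax -0.519 587
0.18 0.4 ymax -0.519 759
0.18 0.45 ymax -0.519 805
0.18 0.5 ymax -0.519 858
0.18 0.55 ymax -0.519 914
0.18 0.6 ymax -0.52 957
t 14.25 d [53.5, -6.7, 98.1] rv [0.8, 0.1, 0.5] F [ 0.07 -0.2  -0.28] op 1.0
```

View pics/w3.png

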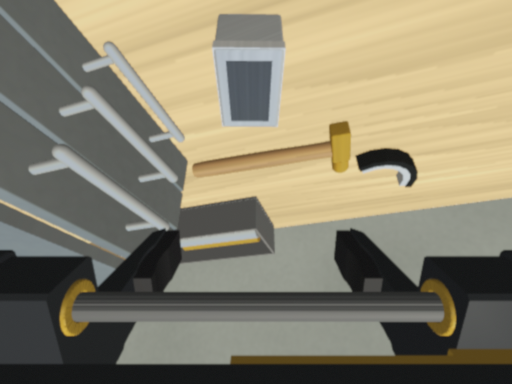

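The wrist view shows the short tin at about (250,85), square to the fingers. The cabinet handles on the left are at y = -0.478, about 3 cm clear of the gripper body. Descend.

```bash
sed -i 's/SHORT=.*/SHORT=((.5117,-.3782),-17.8)/' h.py; python3 - <<'E'
from plan import *
go(tin(*SHORT,.02,.10),-17.8,40)
go(tin(*SHORT,.02,.043),-17.8,40)
E
```

```text
t 14.25 d [73.7, -7.8, 120.3] rv [0.8, 0.1, 0.5] F [ 0.07 -0.2  -0.28] op 1.0
t 14.25 d [110.4, -8.1, 163.9] rv [0.8, 0.1, 0.5] F [ 0.07 -0.2  -0.28] op 1.0
```

Call:
move_arm(
  motion=[
    [25,-3,40,0.3,0,0.2,0],
    [50,-6,80,0.6,0,0.4,0],
    [73,-8,120,0.8,0,0.5,0],
    [73,-8,120,0.8,0,0.5,0],
    [73,-8,120,0.8,0,0.5,0],
  ],
)

```text
clock: 14.88
tool_pos: [0.5067, -0.373, 0.0894]
eef_rot: [0.142, 0.928, -0.053, 0.341]
contact_force: [0.5, 0.8, 0.5]
opening: 1.0
finger_force: 0.0
```

```bash
python3 - <<'E'
from plan import *
go(tin(*SHORT,.02,.10),-17.8,40)
go(tin(*SHORT,.02,.043),-17.8,40)
E
```

```text
t 14.88 d [3.7, -3.5, 2.1] rv [0.2, 0.3, 0.3] F [0.52 0.83 0.48] op 1.0
t 14.88 d [40.6, -3.4, 45.5] rv [0.2, 0.3, 0.3] F [0.52 0.83 0.48] op 1.0
```

Call:
move_arm(
  motion=[
    [4,-3,2,0.2,0.3,0.3,0],
    [16,-3,17,0.2,0.3,0.3,0],
    [28,-3,31,0.2,0.3,0.3,0],
    [40,-3,45,0.2,0.3,0.3,0],
    [40,-3,45,0.2,0.3,0.3,0],
  ],
)

```text
clock: 15.5
tool_pos: [0.5033, -0.3774, 0.0281]
eef_rot: [0.147, 0.928, -0.054, 0.337]
contact_force: [-0.2, -0.0, 0.2]
opening: 1.002
finger_force: 0.0
```

```bash
python3 - <<'E'
from plan import *
go(tin(*SHORT,.02,.043),-17.8,40)
E
```

```text
t 15.5 d [-0.6, 1.8, 0.0] rv [-0.2, -0.0, -0.1] F [-0.21 -0.01  0.23] op 1.002
```

Grip, then lift.

Call:
move_arm(
  motion=[
    [0,1,0,0,0,0,0.5],
    [0,1,0,0,0,0,0.6],
    [0,1,0,0,0,0,0.6],
    [0,1,0,0,0,0,0.6],
  ],
  newtons=45,
)

```text
clock: 16.0
tool_pos: [0.5041, -0.3764, 0.0284]
eef_rot: [0.146, 0.928, -0.054, 0.338]
contact_force: [-2.3, -1.9, 5.7]
opening: 0.675
finger_force: 45.0
```

Call:
move_arm(
  motion=[
    [-6,0,-8,0,0,0,0.6],
    [-26,0,-31,0,0,0,0.6],
    [-52,0,-61,0,0,0,0.6],
    [-84,0,-100,0,0,0,0.6],
    [-115,0,-137,0,0,0,0.6],
  ],
)

```text
clock: 16.62
tool_pos: [0.5033, -0.3745, 0.2074]
eef_rot: [0.146, 0.929, -0.053, 0.336]
contact_force: [-0.2, -1.8, -1.9]
opening: 0.673
finger_force: 45.0
```

```bash
python3 - <<'E'
from held import *
go(bench(-.20,0,.23),7.7,40)
held(-.36,-.02,.15,.22,("side",))
print(r.get_state()["q"].round(2))
E
```

```text
t 16.62 d [74.7, 496.7, -72.4] rv [-16.4, -0.2, -19.7] F [-0.21 -1.79 -1.92] op 0.673
side 574 x [-0.3404 -0.2217] y [-0.0344  0.0322] z [0.1515 0.1843]
  zmax by x: [(np.float64(-0.336), np.float64(0.1749), np.float64(0.1593)), (np.float64(-0.326), np.float64(0.1772), np.float64(0.1541)), (np.float64(-0.316), np.float64(0.1776), np.float64(0.1537)), (np.float64(-0.306), np.float64(0.1798), np.float64(0.1532)), (np.float64(-0.296), np.float64(0.1784), np.float64(0.1524)), (np.float64(-0.286), np.float64(0.1798), np.float64(0.1538)), (np.float64(-0.276), np.float64(0.1823), np.float64(0.154)), (np.float64(-0.266), np.float64(0.1813), np.float64(0.1527)), (np.float64(-0.256), np.float64(0.1821), np.float64(0.1532)), (np.float64(-0.246), np.float64(0.1841), np.float64(0.1544)), (np.float64(-0.236), np.float64(0.1849), np.float64(0.1538)), (np.float64(-0.226), np.float64(0.1832), np.float64(0.1537)), (np.float64(-0.216), np.float64(0.1755), np.float64(0.1545))]
[ 1.1   0.72 -0.66  2.2   2.71  0.39 -0.7 ]
```

Call:
move_arm(
  motion=[
    [8,50,-10,-1.6,0,-2,0.6],
    [16,105,-20,-3.5,0,-4.2,0.6],
    [24,160,-30,-5.3,0,-6.4,0.6],
    [32,215,-38,-7.1,0,-8.5,0.6],
    [38,260,-45,-8.6,0,-10.3,0.6],
  ],
)

```text
clock: 17.3
tool_pos: [0.5281, -0.1078, 0.216]
eef_rot: [0.035, 0.94, -0.013, 0.34]
contact_force: [0.4, -0.5, -1.6]
opening: 0.679
finger_force: 45.0
```

```bash
python3 - <<'E'
from held import *
go(bench(-.19,0,.232),7.7,40)
print(r.get_state()["q"].round(2))
E
```

```text
t 17.3 d [-17.0, 241.4, 12.2] rv [-7.7, -0.2, -9.2] F [ 0.42 -0.48 -1.64] op 0.679
[ 0.62  0.68 -0.79  2.48  2.5   0.75 -0.84]
```

Call:
move_arm(
  motion=[
    [-8,50,-3,-1.6,0,-1.9,0.6],
    [-14,105,2,-3.3,0,-4,0.6],
    [-17,160,6,-5.1,0,-6.1,0.6],
    [-17,210,10,-6.7,0,-8,0.6],
    [-17,241,12,-7.7,-0.2,-9.2,0.6],
  ],
)

```text
clock: 17.92
tool_pos: [0.5679, 0.1315, 0.2175]
eef_rot: [-0.063, 0.937, 0.023, 0.342]
contact_force: [0.7, -0.2, -2.6]
opening: 0.678
finger_force: 45.0
```

Call:
move_arm(
  motion=[
    [0,0,0,0,0,0,0.6],
    [0,0,0,0,0,0,0.6],
  ],
)

```text
clock: 18.18
tool_pos: [0.5679, 0.1271, 0.2171]
eef_rot: [-0.061, 0.938, 0.021, 0.341]
contact_force: [-0.3, 0.0, -2.4]
opening: 0.674
finger_force: 45.0
```

```bash
python3 - <<'E'
from held import *
go(bench(-.165,0,.185),7.7,44)
held(-.26,-.04,.19,.262,("scene","side"))
s=snap("side"); cv2.imwrite("pics/side4.png",cv2.resize(s["frame"][110:230,180:380,::-1],None,fx=4,fy=4))
go(bench(-.165,0,.185),7.7,44)
go(bench(-.085,0,.186),7.7,44)
E
```

```text
t 18.18 d [9.7, 4.6, 51.6] rv [-0.3, -4.0, -0.1] F [-0.3   0.03 -2.38] op 0.674
scene 731 x [-0.2155 -0.1321] y [-0.0357  0.028 ] z [0.2329 0.2547]
  zmax by x: [(np.float64(-0.212), np.float64(0.2522), np.float64(0.2462)), (np.float64(-0.202), np.float64(0.2543), np.float64(0.2475)), (np.float64(-0.192), np.float64(0.2536), np.float64(0.2455)), (np.float64(-0.182), np.float64(0.2526), np.float64(0.2369)), (np.float64(-0.172), np.float64(0.2531), np.float64(0.2453)), (np.float64(-0.162), np.float64(0.2527), np.float64(0.2474)), (np.float64(-0.152), np.float64(0.2525), np.float64(0.248)), (np.float64(-0.142), np.float64(0.2528), np.float64(0.248)), (np.float64(-0.132), np.float64(0.2528), np.float64(0.248))]
side 464 x [-0.2123 -0.1227] y [-0.0419  0.0192] z [0.1918 0.2528]
  zmax by x: [(np.float64(-0.208), np.float64(0.2242), np.float64(0.1925)), (np.float64(-0.198), np.float64(0.2207), np.float64(0.192)), (np.float64(-0.188), np.float64(0.2456), np.float64(0.1928)), (np.float64(-0.178), np.float64(0.2518), np.float64(0.1946)), (np.float64(-0.168), np.float64(0.2518), np.float64(0.1964)), (np.float64(-0.158), np.float64(0.2515), np.float64(0.1961)), (np.float64(-0.148), np.float64(0.252), np.float64(0.1961)), (np.float64(-0.138), np.float64(0.252), np.float64(0.1974)), (np.float64(-0.128), np.float64(0.2501), np.float64(0.1987)), (np.float64(-0.118), np.float64(0.2479), np.float64(0.2075))]
t 18.32 d [10.2, 5.3, 51.6] rv [-0.3, -3.9, -0.1] F [-0.35 -0.   -0.92] op 0.681
t 18.32 d [-51.6, 5.7, 102.3] rv [-0.3, -3.9, -0.1] F [-0.35 -0.   -0.92] op 0.681
```

View pics/side4.png

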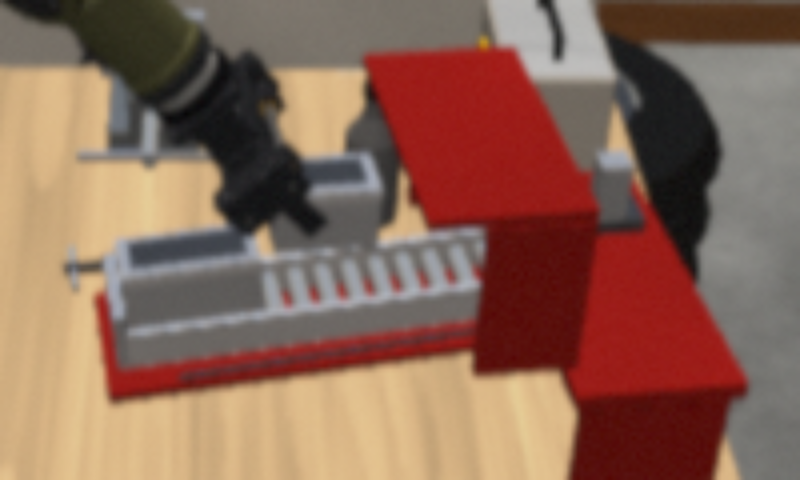

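The crop shows the long tin against the stop at about (185,285) and the short tin held level at (330,200). Lower, then slide in.

Call:
move_arm(
  motion=[
    [2,3,15,0,-1.2,0,0.6],
    [6,5,33,-0.2,-2.5,0,0.6],
    [10,5,51,-0.3,-3.9,-0.1,0.6],
    [10,5,51,-0.3,-3.9,-0.1,0.6],
    [10,5,51,-0.3,-3.9,-0.1,0.6],
  ],
)

```text
clock: 18.95
tool_pos: [0.593, 0.1358, 0.1727]
eef_rot: [-0.062, 0.925, 0.026, 0.374]
contact_force: [-0.7, 0.5, -1.8]
opening: 0.677
finger_force: 45.0
```

```bash
python3 - <<'E'
from held import *
go(bench(-.165,0,.185),7.7,44)
go(bench(-.09,0,.186),7.7,44)
E
```

```text
t 18.95 d [1.1, -1.0, 0.8] rv [0.1, 0.0, -0.0] F [-0.74  0.54 -1.77] op 0.677
t 18.95 d [-53.6, -1.0, 52.2] rv [0.1, 0.0, -0.0] F [-0.74  0.54 -1.77] op 0.677
```

Call:
move_arm(
  motion=[
    [-12,0,12,0,0,0,0.6],
    [-28,-1,28,0,0,0,0.6],
    [-44,-1,43,0,0,0,0.6],
    [-54,-1,52,0,0,0,0.6],
    [-54,-1,52,0,0,0,0.6],
  ],
)

```text
clock: 19.58
tool_pos: [0.6683, 0.1451, 0.1739]
eef_rot: [-0.062, 0.925, 0.026, 0.375]
contact_force: [-1.4, 0.4, -2.7]
opening: 0.68
finger_force: 45.0
```

```bash
python3 - <<'E'
from held import *
go(bench(-.09,0,.186),7.7,44)
go(bench(-.09,0,.178),7.7,44)
E
```

```text
t 19.57 d [1.9, -0.0, 0.3] rv [0.0, 0.2, -0.1] F [-1.36  0.35 -2.65] op 0.68
t 19.57 d [7.5, -0.0, 6.1] rv [0.0, 0.2, -0.1] F [-1.36  0.35 -2.65] op 0.68
```

Call:
move_arm(
  motion=[
    [1.5,0,1.5,0,0,0,0.6],
    [3,0,3,0,0,0,0.6],
    [4.8,0,5,0,0,0,0.6],
    [4.8,0,5,0,0,0,0.6],
  ],
)

```text
clock: 20.08
tool_pos: [0.6671, 0.1453, 0.1648]
eef_rot: [-0.063, 0.925, 0.026, 0.373]
contact_force: [-0.2, 0.8, -1.9]
opening: 0.677
finger_force: 45.0
```

Call:
move_arm(
  motion=[
    [1.2,0,1.2,0,0,0,0.6],
    [1.2,0,1.2,0,0,0,0.6],
  ],
)

```text
clock: 20.32
tool_pos: [0.6674, 0.1454, 0.1635]
eef_rot: [-0.062, 0.925, 0.026, 0.374]
contact_force: [-0.5, -0.2, -2.1]
opening: 0.676
finger_force: 45.0
```

Call:
move_arm(
  motion=[
    [0.8,0,0.8,0,0,0,0.6],
    [0.8,0,0.8,0,0,0,0.6],
  ],
)

```text
clock: 20.58
tool_pos: [0.6676, 0.1455, 0.1627]
eef_rot: [-0.062, 0.925, 0.026, 0.374]
contact_force: [0.3, 0.6, -1.9]
opening: 0.677
finger_force: 45.0
```

Call:
move_arm(
  motion=[
    [0.7,0,0.7,0,0,0,0.6],
    [0.7,0,0.7,0,0,0,0.6],
  ],
)

```text
clock: 20.82
tool_pos: [0.6682, 0.1456, 0.1625]
eef_rot: [-0.062, 0.925, 0.026, 0.375]
contact_force: [-0.1, 0.1, 2.2]
opening: 0.678
finger_force: 45.0
```

Call:
move_arm(
  motion=[
    [0.5,0,0.5,0,0,0,0.6],
    [0.5,0,0.5,0,0,0,0.6],
  ],
)

```text
clock: 21.08
tool_pos: [0.6686, 0.1456, 0.1624]
eef_rot: [-0.062, 0.924, 0.026, 0.376]
contact_force: [-1.4, -1.3, 4.9]
opening: 0.679
finger_force: 45.0
```

```bash
python3 - <<'E'
from held import *
go(bench(-.09,0,.174),7.7,44)
held(-.2,-.06,.15,.22,("side",))
E
```

```text
t 21.07 d [2.5, -0.5, 0.4] rv [0.1, 0.2, -0.0] F [-1.38 -1.32  4.92] op 0.679
side 86 x [-0.1085 -0.06  ] y [-0.0441  0.0214] z [0.1507 0.1973]
  zmax by x: [(np.float64(-0.104), np.float64(0.1644), np.float64(0.1511)), (np.float64(-0.094), np.float64(0.1688), np.float64(0.1519)), (np.float64(-0.084), np.float64(0.1973), np.float64(0.1509)), (np.float64(-0.074), np.float64(0.1949), np.float64(0.1564)), (np.float64(-0.064), np.float64(0.1936), np.float64(0.156))]
```

The tin is bearing at about 7 N, centre x about -0.07. Release and retreat.

Call:
move_arm(
  motion=[
    [0,0,0,0,0,0,0],
    [0,0,-12,0,0,0,0],
    [0,0,-50,0,0,0,0],
    [0,0,-100,0,0,0,0],
    [0,0,-140,0,0,0,0],
  ],
)

```text
clock: 21.75
tool_pos: [0.5688, 0.1321, 0.2624]
eef_rot: [-0.063, 0.925, 0.026, 0.373]
contact_force: [0.0, 0.5, 0.2]
opening: 1.001
finger_force: 0.0
```

Call:
move_arm(
  motion=[
    [-30,0,-30,0,0,0,0],
    [-30,0,-30,0,0,0,0],
    [-30,0,-30,0,0,0,0],
    [-30,0,-30,0,0,0,0],
    [-30,0,-30,0,0,0,0],
  ],
)

```text
clock: 22.38
tool_pos: [0.5713, 0.1321, 0.3026]
eef_rot: [-0.063, 0.925, 0.026, 0.373]
contact_force: [-0.6, 0.7, 0.1]
opening: 1.0
finger_force: 0.0
```

Call:
move_arm(
  motion=[
    [0,0,0,0,0,0,0],
    [0,0,0,0,0,0,0],
    [0,0,0,0,0,0,0],
    [0,0,0,0,0,0,0],
    [0,0,0,0,0,0,0],
  ],
)

```text
clock: 23.0
tool_pos: [0.5718, 0.1322, 0.304]
eef_rot: [-0.062, 0.925, 0.026, 0.374]
contact_force: [-0.2, -0.6, -0.1]
opening: 0.998
finger_force: 0.0
```

Call:
move_arm(
  motion=[
    [0,0,0,0,0,0,0],
    [0,0,0,0,0,0,0],
    [0,0,0,0,0,0,0],
    [0,0,0,0,0,0,0],
    [0,0,0,0,0,0,0],
  ],
)

```text
clock: 23.62
tool_pos: [0.5718, 0.1322, 0.304]
eef_rot: [-0.062, 0.925, 0.026, 0.374]
contact_force: [-0.5, 0.3, -0.6]
opening: 0.995
finger_force: 0.0
```

```bash
python3 - <<'E'
from held import *
print(r.get_state()["clock"])
for i in range(2): held(-.36,-.02,.15,.22,("side",))
E
```

```text
23.625
side 1040 x [-0.3391 -0.1331] y [-0.0352  0.0296] z [0.1512 0.1909]
  zmax by x: [(np.float64(-0.337), np.float64(0.1754), np.float64(0.1575)), (np.float64(-0.327), np.float64(0.1776), np.float64(0.1553)), (np.float64(-0.317), np.float64(0.1781), np.float64(0.1522)), (np.float64(-0.307), np.float64(0.1788), np.float64(0.1542)), (np.float64(-0.297), np.float64(0.1784), np.float64(0.1545)), (np.float64(-0.287), np.float64(0.1804), np.float64(0.1556)), (np.float64(-0.277), np.float64(0.181), np.float64(0.1552)), (np.float64(-0.267), np.float64(0.183), np.float64(0.1547)), (np.float64(-0.257), np.float64(0.1832), np.float64(0.1556)), (np.float64(-0.247), np.float64(0.1825), np.float64(0.1554)), (np.float64(-0.237), np.float64(0.1834), np.float64(0.1563)), (np.float64(-0.227), np.float64(0.1836), np.float64(0.1529)), (np.float64(-0.217), np.float64(0.1852), np.float64(0.1521)), (np.float64(-0.207), np.float64(0.1857), np.float64(0.1539)), (np.float64(-0.197), np.float64(0.1876), np.float64(0.1519)), (np.float64(-0.187), np.float64(0.188), np.float64(0.1565)), (np.float64(-0.177), n
[... 1087 characters left out ...]
np.float64(0.1541)), (np.float64(-0.227), np.float64(0.1834), np.float64(0.155)), (np.float64(-0.217), np.float64(0.1851), np.float64(0.159)), (np.float64(-0.207), np.float64(0.1852), np.float64(0.1526)), (np.float64(-0.197), np.float64(0.1884), np.float64(0.1564)), (np.float64(-0.187), np.float64(0.1884), np.float64(0.1539)), (np.float64(-0.177), np.float64(0.1877), np.float64(0.1558)), (np.float64(-0.167), np.float64(0.1894), np.float64(0.1533)), (np.float64(-0.157), np.float64(0.1916), np.float64(0.1561)), (np.float64(-0.147), np.float64(0.1908), np.float64(0.1563)), (np.float64(-0.137), np.float64(0.1906), np.float64(0.1543)), (np.float64(-0.127), np.float64(0.1828), np.float64(0.1552))]
```

Call:
move_arm(
  motion=[
    [0,0,0,0,0,0,0],
    [0,0,0,0,0,0,0],
    [0,0,0,0,0,0,0],
    [0,0,0,0,0,0,0],
    [0,0,0,0,0,0,0],
  ],
)

```text
clock: 24.35
tool_pos: [0.5717, 0.1322, 0.3039]
eef_rot: [-0.062, 0.925, 0.026, 0.374]
contact_force: [-0.6, -1.0, -0.4]
opening: 0.998
finger_force: 0.0
```

```bash
python3 -c "
from plant import finish_job
print(finish_job())"
```

```text
the job is handed in; nothing more can be done
None
```

The job is handed in at about 24 s: by the last depth readings the long tin is against the stop with the short tin touching it from behind, both in line in the lane; the hand-in gave no verdict.

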